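# Right the toppled tankards on the drying board

### The job

Two of the freshly made clay tankards on the slatted drying board have been knocked over onto their backs. Stand each one up again on its base in its own lane, in line with those still standing and with its handle towards the robot. The clay is still soft: pinch a handle only lightly (under 20 N), ease the tankard down without dropping or banging it, and let go. Do not shift the standing tankards, the slip bottle or the clay dish.

Things in the scene. Friction and masses are not known exactly. Their poses are not given: they have to be found in the camera images.
- board: fixed wooden board, 310 mm (x) by 506 mm (y), 12 mm thick, with five slats 10 mm wide and 10 mm high along x, dividing it into four lanes 114 mm wide; lane centres at y = -186, -62, 62, 186 mm. Origin: on the bench below the line on which the tankards' back base edges stand (x = 0); x away from the robot, y left, z up. Lane floor at z = 12 mm. Place and yaw (to 0.1 rad) vary.
- tankard_a: FALLEN soft-clay tankard: eight-sided cup, 90 mm across flats, 124 mm tall, wall 6, floor 8, open mouth, strap handle. Origin: middle of the lower back edge of its base (45 mm from the axis, opposite the handle); z along it to the mouth, handle on its -x side. Starts on its back in one of the lanes: handle on top, mouth away from the robot. 0.4 to 0.65 kg, centre of mass 55 mm from the base.
- tankard_b: the other FALLEN tankard, same shape, size, origin and mass range as tankard_a, lying likewise on its back in another lane, mouth away from the robot.
- tankard_a_handle (a point): middle of the strap of tankard_a's handle: a flat-sided bar parallel to the tankard's z, 81 mm long, 18 mm wide (y), 11 mm thick (x), 26 mm off the wall, centre to wall; at x = -116, z = 66 mm from the tankard's origin. An arm at each end (z = 31 and 101 mm) joins it to the wall. In a light pinch across its width the tankard turns between the pads as about a stiff hinge.
- tankard_b_handle (a point): the same point of tankard_b. Clay slides on wood, and the pads along a strap, with a friction of roughly 0.6.
- stand_1: STANDING tankard, same shape, size and origin as the fallen ones, upright in another lane, in line, handle towards the robot. Loose: leave it.
- stand_2: STANDING tankard, same shape, size and origin as the fallen ones, upright in another lane, in line, handle towards the robot. Loose: leave it.
- slip_bottle: slip bottle, 56 mm in diameter, 154 mm tall, standing loose on the bench left of the board; origin under its centre. Leave it.
- dish: grey oval dish of soft clay, 205 mm long (its x) by 79 mm wide, 29 mm high, loose on the bench right of the board; origin under its centre. Leave it.
Mind the look-alikes: they are no part of the job. What is shaped like the tankard_a but red is not meant. Leave any purple look-alike of the tankard_b alone.

How it is judged:
By the outcome, as a careful person would: the job done as asked, in the order asked, and still so for the second after the job is handed in, with the robot touching nothing.
It also fails if it takes over 69 s, if anything falls off the work surface, if the arm or the gripper's body presses on something with over 40 N, if the wrist force passes 120 N, or if a joint passes its speed limit or range.

### The arm

A 6-joint arm with a two-finger parallel gripper is mounted at the origin on the work surface. World frame = base frame: x ahead of the robot, y to its left, z up, the work surface at z = 0. Lengths are in m, angles in rad, forces in N, time in s.
With the tool pointing down it reaches from about 0.425 to 0.95 m from the base axis. Payload 3.5 kg.
Tool frame: the origin (TCP) lies midway between the tips of the shut fingers; the grasp point (between the pads) lies 19 mm behind it; z points along the fingers, y is the line along which they close (so a half turn about z gives the same grasp; the last joint's range is limited). The gripper opens to 85 mm and grips with 20 to 120 N. Pads are 22 mm wide; open, the fingers measure 114 mm over their backs; the gripper's body (76 mm by 85 mm) begins 54 mm behind the grasp point. The pads swing forward as they close: fully open they stand 13 mm farther back than shut.
Start: joints at [-1.38, 0.286, 1.577, -0, 1.279, -0.15], TCP at [0.226, -0.636, 0.231] pointing down, gripper open.
Joint ranges: [-2.77, 2.77], [-0.9, 2.22], [0.21, 2.48], [-1.53, 4.67], [0.24, 2.81], [-2.84, 2.84]. Speed limits (rad/s): [2.79, 2.79, 3.14, 3.14, 3.14, 3.14].

### API

Orientations are given as a unit quaternion [x, y, z, w].
In Python, from plant import * gives the robot as it stands.
- The arm moves only by the tool move_arm, never from a script. Its argument "moves" is a list of rows, each a list of 3 entries, a list of its own where there are three numbers: the opening, from 0 (shut) to 1 (fully open), then the shift along the tool's x, y, z in m, then the turn, a rotation vector about the tool's x, y, z in rad. A call has exactly 10 rows; each row shifts and turns the commanded pose from where the row before left it, along the tool's axes as they then stand; what a row does not reach is not made up. A row lasts 1/12 s, in which the tool goes at most 41.7 mm and 7.16 degrees, less where a joint would pass 70% of its speed; a pose out of reach is approached as far as the arm can. A call is refused whole if a number of a shift passes 0.0417 or a number of a turn 0.125, either way. A call with a gripper value outside its range is refused whole. The fingers move at their own pace and stop on an object; "grip_force" is the grip in N (left out, the last holds). Time passes only in rows, so rows that do not move let the fingers close, or fill a call up. It gives the time, the measured TCP pose, the force, the opening and the grip force at its end, in the units of the state.
- get_state(): the state, without advancing time (a new reading comes with each control period).
- read_camera(name): name is "scene" or "top" or "wrist"; returns the picture (400x640x3 uint8, red, green, blue); there is no depth.
- camera_params(name): a dict with "fx", "fy", "cx", "cy" (pixels), "rvec" (rotation vector, rad) and "tvec" (3), from world to camera coordinates, as OpenCV has them; the wrist camera has in their place "tool_from_camera" (4x4, takes a point from camera to tool coordinates, whose origin is the TCP and whose axes are the flange's). Camera axes: x right, y down, z forward; pixel columns grow to the right and rows downward; lengths in m; the calibration is good to about 2 mm. A picture is of the moment at which its call begins: read the wrist's pose just before it. camera_params takes no time and is no camera call.
- sign_off(): hands the job in; it is judged then, once.
The state is a dict: "time": time; "qpos": joint angles; "dq": joint speeds; "joint_efforts": joint torques, N m; "eef_pos": TCP position; "tcp_rot": TCP orientation; "contact_force": force on the tool from outside, world axes, zero at the start; "wrist_torque": the same for the moment, N m; "opening": opening from 0.0 (shut) to 1.0 (fully open); "finger_force": force on a finger pad.
Only numpy, scipy, OpenCV 4.12 (cv2) and the standard library are available. Lean on these libraries where they do the work, as an engineer would, in place of code of your own. Each camera call takes 0.05 s, during which the arm holds its last target. There are 200 camera calls.

## Working session

There is one attempt and no reset: what is moved stays moved. The work goes in short steps, Python scripts to look and compute and a tool call to move; the robot and the scene stay as the last step left them, time stands still between calls to the robot, and variables do not carry over. Pictures are saved under pics/ and viewed, at most 10 in all, crops included, and the job is handed in when it is done.

Besides the shell and the picture viewer there is one more tool, called after "Call:" as name([rows], argument=value, ...), one row to a line, values as JSON. move_arm: Moves the arm, as the interface text tells. Its arguments: {"type":"object","properties":{"moves":{"type":"array"},"grip_force":{"type":"number"}},"required":["moves"]}

```bash
ls; mkdir -p pics
python3 - <<'E'
from plant import *
import cv2,numpy as np
s=get_state();print({k:np.round(v,3).tolist() for k,v in s.items()})
for n in("scene","top"):
    cv2.imwrite(f"pics/{n}0.png",read_camera(n)[:,:,::-1]);print(n,camera_params(n))
print(camera_params("wrist"))
E
```

```text
pics
{'time': 0.0, 'qpos': [-1.38, 0.287, 1.578, -0.0, 1.279, -0.15], 'dq': [0.0, 0.001, -0.0, -0.001, 0.001, 0.001], 'joint_efforts': [-0.0, -40.598, -29.263, -0.0, 0.006, 0.0], 'eef_pos': [0.225, -0.636, 0.23], 'tcp_rot': [0.986, 0.17, -0.0, -0.001], 'contact_force': [0.123, 0.125, -0.003], 'wrist_torque': [-0.007, 0.052, 0.052], 'finger_force': 0.0, 'opening': 1.0}
scene {'fx': 363.2712567903922, 'fy': 363.2712567903922, 'cx': 317.32533815211303, 'cy': 199.9740176587747, 'rvec': array([ 2.23953704,  0.99859177, -0.35296261]), 'tvec': array([-0.34953861, -0.23311911,  1.19545347])}
top {'fx': 481.98757666260354, 'fy': 481.98757666260354, 'cx': 319.702859369985, 'cy': 200.65439848842794, 'rvec': array([ 2.19983191, -2.15965428,  0.134225  ]), 'tvec': array([-0.03379359,  0.53634839,  1.42584466])}
{'fx': 335.53935911331314, 'fy': 335.53935911331314, 'cx': 315.57534910902257, 'cy': 197.8908385321971, 'tool_from_camera': array([[ 1.47992522e-04, -9.61694119e-01, -2.74124788e-01,
         6.96438464e-02],
       [ 9.99998390e-01, -3.47873979e-04,  1.76029555e-03,
        -9.79564052e-04],
       [-1.78822676e-03, -2.74124607e-01,  9.61692520e-01,
        -1.43373794e-01],
       [ 0.00000000e+00,  0.00000000e+00,  0.00000000e+00,
         1.00000000e+00]])}
```

View pics/top0.png

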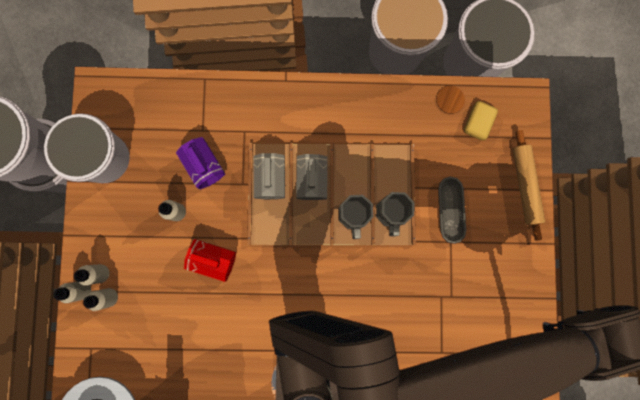

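View pics/scene0.png

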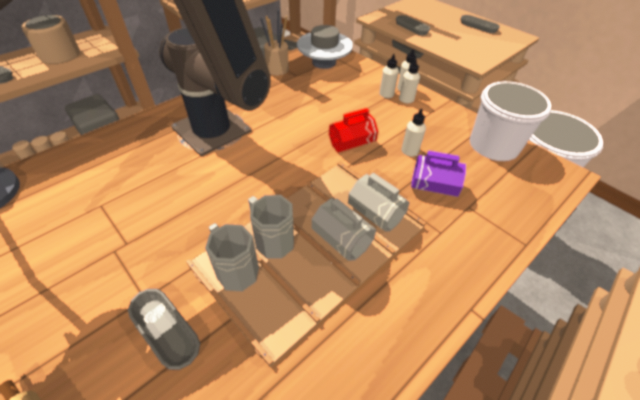

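The top view shows four grey tankards on the board. Two are lying, at (269,175) and (312,175), and two are standing, at (356,213) and (394,212). The look-alikes are red at (210,260) and purple at (201,163), both off the board. The grey lying pair in the lanes fits the description, so I'll confirm it in one crop.

Run:
```python
import cv2,numpy as np
t=cv2.imread("pics/top0.png")[135:255,240:420]
t=cv2.resize(t,None,fx=4.4,fy=4.4,interpolation=cv2.INTER_CUBIC)
for i in range(0,180,20): cv2.putText(t,str(240+i),(int(i*4.4),10),0,.35,(255,255,255)); cv2.line(t,(int(i*4.4),12),(int(i*4.4),20),(255,255,255))
for i in range(0,120,20): cv2.putText(t,str(135+i),(0,int(i*4.4)+4),0,.35,(255,255,255))
cv2.imwrite("pics/crop1.png",t)
```

```text
(no output)
```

View pics/crop1.png

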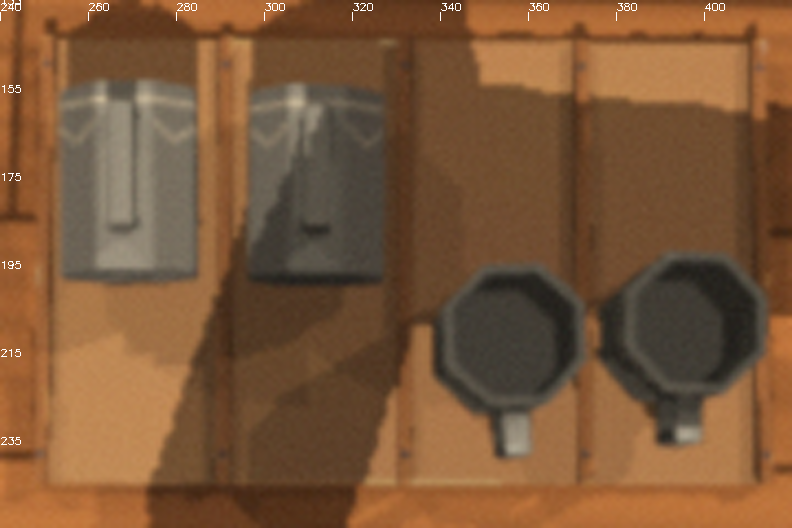

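The crop confirms the targets. The fallen grey tankards have straps at about (266,157)-(267,187) and (310,157)-(312,188), with base edges at rows 198-199. The two standing ones have handles at (356,233) and (394,233). Next I'll locate these from the top view, using points on the board and straps.

```bash
cat > h.py <<'E'
import cv2,numpy as np
from scipy.spatial.transform import Rotation as R
from plant import *
def cam(name,st=None):
    p=camera_params(name)
    K=np.array([[p['fx'],0,p['cx']],[0,p['fy'],p['cy']],[0,0,1]])
    if name=='wrist':
        T=np.eye(4);T[:3,:3]=R.from_quat(st['tcp_rot']).as_matrix();T[:3,3]=st['eef_pos']
        C=T@p['tool_from_camera']; return K,C[:3,:3],C[:3,3]
    Rm=cv2.Rodrigues(p['rvec'])[0]; return K,Rm.T,-Rm.T@p['tvec']
def ray(c,px):
    K,Rm,o=c; d=Rm@np.linalg.solve(K,[*px,1.]); return o,d/np.linalg.norm(d)
def plane(c,px,z):
    o,d=ray(c,px); return o+d*(z-o[2])/d[2]
def tri(rays):
    A=0;b=0
    for o,d in rays:
        P=np.eye(3)-np.outer(d,d);A=A+P;b=b+P@o
    x=np.linalg.solve(A,b)
    return x,[float(np.linalg.norm((np.eye(3)-np.outer(d,d))@(x-o))) for o,d in rays]
def proj(c,X):
    K,Rm,o=c; p=K@(Rm.T@(np.asarray(X)-o)); return p[:2]/p[2]
E
python3 - <<'E'
from h import *
c=cam('top')
cr=lambda x,y:(240+(x+.5)/4.4-.5,135+(y+.5)/4.4-.5)
P=dict(TL=(45,38,.012),BL=(38,485,.012),TR=(757,38,.012),BR=(765,485,.012),
A0=(118,98,.133),A1=(122,228,.133),B0=(313,100,.133),B1=(316,230,.133),Abl=(62,280,.057),Abr=(197,280,.057),Bbl=(247,282,.057),Bbr=(384,282,.057),S1h=(515,435,.118),S2h=(685,433,.118))
for k,(x,y,z) in P.items(): print(k,np.round(plane(c,cr(x,y),z)*1000,1))
print(c[2])
E
```

```text
TL [711.6 193.6  12. ]
BL [400.6 188.5  12. ]
TR [ 722.8 -306.1   12. ]
BR [ 409.3 -311.    12. ]
A0 [647.  130.4 133. ]
A1 [563.3 125.5 133. ]
B0 [648.4   5.7 133. ]
B1 [564.5   2.2 133. ]
Abl [537.2 171.3  57. ]
Abr [539.  81.  57.]
Bbl [538.3  47.5  57. ]
Bbr [540.1 -44.4  57. ]
S1h [ 437.  -127.5  118. ]
S2h [ 440.2 -236.6  118. ]
[0.3899632  0.00661386 1.47300019]
```

Call:
move_arm([
  [1, [0, 0, -0.04], [0, 0, 0.107]],
  [1, [0, 0, -0.04], [0, 0, 0.107]],
  [1, [0, 0, -0.04], [0, 0, 0.107]],
  [1, [0.018, -0.0357, 0], [0, 0, 0]],
  [1, [0.018, -0.0357, 0], [0, 0, 0]],
  [1, [0.018, -0.0357, 0], [0, 0, 0]],
  [1, [0.018, -0.0357, 0], [0, 0, 0]],
  [1, [0.018, -0.0357, 0], [0, 0, 0]],
  [1, [0.018, -0.0357, 0], [0, 0, 0]],
  [1, [0.018, -0.0357, 0], [0, 0, 0]],
])

```text
time: 0.93
eef_pos: [0.347, -0.3818, 0.3507]
tcp_rot: [1.0, 0.01, -0.0, -0.0]
contact_force: [1.6, -0.4, 0.3]
opening: 1.001
finger_force: 0.0
```

Call:
move_arm([
  [1, [0.018, -0.0357, 0], [0, 0, 0]],
  [1, [0.018, -0.0357, 0], [0, 0, 0]],
  [1, [0.018, -0.0357, 0], [0, 0, 0]],
  [1, [0.018, -0.0357, 0], [0, 0, 0]],
  [1, [0.018, -0.0357, 0], [0, 0, 0]],
  [1, [0.018, -0.0357, 0], [0, 0, 0]],
  [1, [0.018, -0.0357, 0], [0, 0, 0]],
  [1, [0.018, -0.0357, 0], [0, 0, 0]],
  [1, [0.0, 0, 0], [0, 0, 0]],
  [1, [0, 0, 0], [0, 0, 0]],
])

```text
time: 1.77
eef_pos: [0.4852, -0.0933, 0.3508]
tcp_rot: [1.0, 0.012, -0.001, -0.0]
contact_force: [0.1, -1.0, -0.5]
opening: 0.997
finger_force: 0.0
```

Run:
```python
from h import *
import pickle
s=get_state();print({k:np.round(v,3).tolist() for k,v in s.items()})
im=read_camera("wrist")[:,:,::-1];cv2.imwrite("pics/w1.png",im);pickle.dump(s,open("w1.pkl","wb"))
cv2.imwrite("pics/w1v.png",cv2.resize(im,(800,500),interpolation=cv2.INTER_CUBIC))
```

```text
{'time': 1.767, 'qpos': [-0.396, -0.191, 1.857, -0.0, 1.476, 1.151], 'dq': [-0.061, -0.006, 0.004, -0.012, 0.001, -0.008], 'joint_efforts': [1.203, -23.237, -30.804, 0.101, 0.007, 0.042], 'eef_pos': [0.485, -0.093, 0.351], 'tcp_rot': [1.0, 0.012, -0.001, -0.0], 'contact_force': [0.057, -0.973, -0.471], 'wrist_torque': [0.0, 0.033, -0.011], 'finger_force': 0.0, 'opening': 0.997}
```

Call:
move_arm([
  [1, [0, -0.018, 0], [0, 0, 0]],
  [1, [0, -0.018, 0], [0, 0, 0]],
  [1, [0, -0.018, 0], [0, 0, 0]],
  [1, [0, -0.018, 0], [0, 0, 0]],
  [1, [0, -0.018, 0], [0, 0, 0]],
  [1, [0, -0.018, 0], [0, 0, 0]],
  [1, [0, -0.018, 0], [0, 0, 0]],
  [1, [0, -0.018, 0], [0, 0, 0]],
  [1, [0, 0, 0], [0, 0, 0]],
  [1, [0, 0, 0], [0, 0, 0]],
])

```text
time: 2.65
eef_pos: [0.482, 0.0476, 0.3511]
tcp_rot: [1.0, 0.01, -0.0, 0.0]
contact_force: [-0.4, -0.9, -0.4]
opening: 1.0
finger_force: 0.0
```

Run:
```python
from h import *
import pickle
s=get_state();print({k:np.round(v,3).tolist() for k,v in s.items()})
im=read_camera("wrist")[:,:,::-1];cv2.imwrite("pics/w2.png",im);pickle.dump(s,open("w2.pkl","wb"))
cv2.imwrite("pics/w2v.png",cv2.resize(im,(800,500),interpolation=cv2.INTER_CUBIC))
```

```text
{'time': 2.65, 'qpos': [-0.111, -0.215, 1.877, -0.001, 1.48, 1.441], 'dq': [-0.017, 0.002, -0.002, -0.003, -0.002, -0.002], 'joint_efforts': [0.647, -22.307, -30.697, 0.053, 0.012, 0.022], 'eef_pos': [0.482, 0.048, 0.351], 'tcp_rot': [1.0, 0.01, -0.0, 0.0], 'contact_force': [-0.448, -0.943, -0.357], 'wrist_torque': [-0.004, 0.026, 0.032], 'finger_force': 0.0, 'opening': 1.0}
```

View pics/w1v.png

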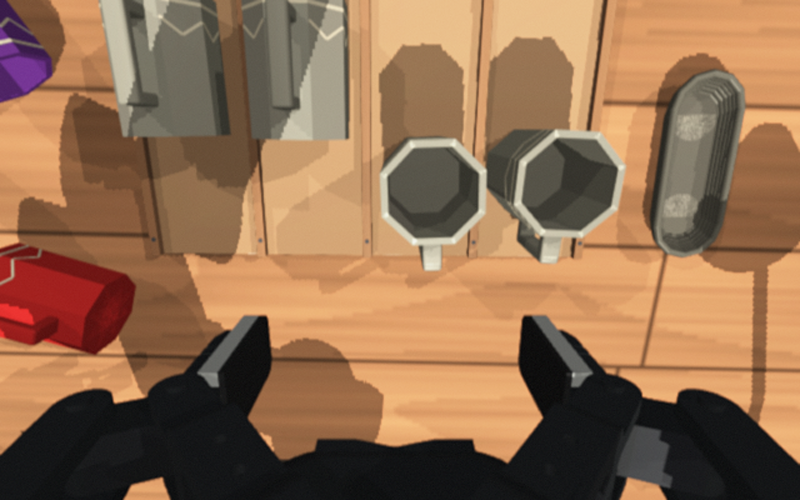

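View pics/w2v.png

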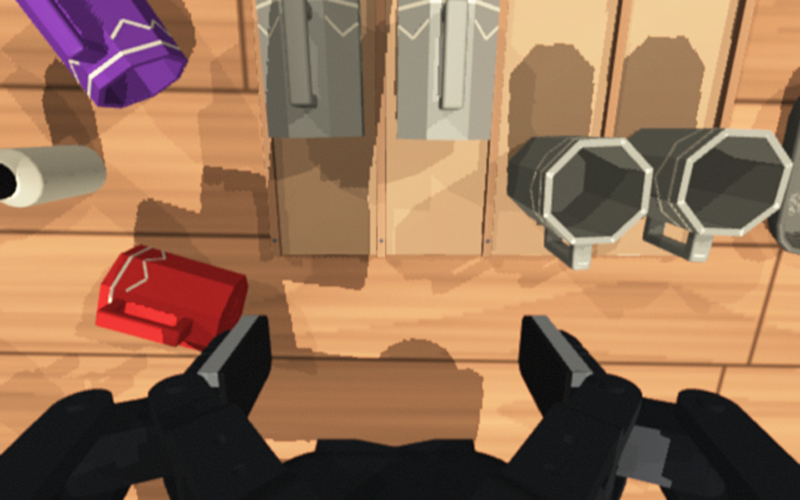

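Both wrist views show the same layout. In the second one (800-wide scale), strap A's near end is at (305,106), strap B's at (452,108), the base edges lie near row 138, and the standing rims are centred at about (598,190) and (735,185). I'll triangulate these points.

Run:
```python
from h import *
import pickle
S=[pickle.load(open(f"w{i}.pkl","rb")) for i in(1,2)];C=[cam('wrist',s) for s in S];ct=cam('top')
q=lambda p:((p[0]+.5)/1.25-.5,(p[1]+.5)/1.25-.5)
T=lambda n,a,b:print(n,*[np.round(np.array(v)*1000,1) for v in tri([ray(C[0],q(a)),ray(C[1],q(b))])])
T("Astrap end",(143,105),(305,107));T("Bstrap end",(286,108),(452,109))
T("Abl",(122,137),(268,138));T("Abr",(229,135),(363,138));T("Bbl",(251,138),(398,138));T("Bbr",(349,139),(491,139))
T("lane post BL",(153.5,239),(275,241));T("post2",(260,240),(381.5,241));T("post3",(366.5,241),(487.5,241))
rims=[]
for i,(bx) in enumerate([[(375,130,112,120),(505,122,124,124)],[(535,130,122,118),(670,122,126,122)]]):
    im=cv2.imread(f"pics/w{i+1}.png");hsv=cv2.cvtColor(im,cv2.COLOR_BGR2HSV)
    m=((hsv[...,1]<60)&(hsv[...,2]>170)).astype(np.uint8)*255
    o=[]
    for x,y,w,h in bx:
        x,y,w,h=[int(v/1.25) for v in(x,y,w,h)]
        mm=np.zeros_like(m);mm[y:y+h,x:x+w]=m[y:y+h,x:x+w]
        n,l,st,_=cv2.connectedComponentsWithStats(mm);k=1+np.argmax(st[1:,4])
        hull=cv2.convexHull(np.argwhere(l==k)[:,::-1].astype(np.float32)); M=cv2.moments(hull);print(i,st[k])
        o.append(hull[:,0])
    rims.append(o)
for j in(0,1):
    # back, left, right extents on rim plane z
    for i in(0,1):
        P=np.array([plane(C[i],p,.136) for p in rims[i][j]])
        print("stand",j+1,"view",i+1,"x",np.round(1000*np.array([P[:,0].min(),P[:,0].max()]),1),"y",np.round(1000*np.array([P[:,1].min(),P[:,1].max()]),1))
```

```text
Astrap end [567.9 127.3 110.1] [0.4 0.4]
Bstrap end [568.1   0.8 121.1] [0.3 0.3]
Abl [539.7 170.9  76.1] [0.1 0.1]
Abr [541.9  81.9  38.9] [1.2 1.2]
Bbl [542.1  45.5  80. ] [0.2 0.2]
Bbr [542.8 -46.6  66.4] [0. 0.]
lane post BL [422.9 185.5  22.6] [0.6 0.6]
post2 [425.3  61.6  23.6] [0.4 0.4]
post3 [427.  -61.8  22.6] [0.1 0.1]
0 [ 304  111   85   89 1459]
0 [ 411  104   89   92 1416]
1 [ 435  110   87   88 1444]
1 [ 542  103   92   91 1440]
stand 1 view 1 x [451.8 547.1] y [-170.5  -79.9]
stand 1 view 2 x [453.3 547.4] y [-171.2  -80.1]
stand 2 view 1 x [459.  556.3] y [-285.8 -195.6]
stand 2 view 2 x [459.9 556. ] y [-286.4 -196.1]
```

Call:
move_arm([
  [1, [0.024, -0.015, 0.014], [0, 0, 0]],
  [1, [0.024, -0.015, 0.014], [0, 0, 0]],
  [1, [0.024, -0.015, 0.014], [0, 0, 0]],
  [1, [0.024, -0.015, 0.014], [0, 0, 0]],
  [1, [0.024, -0.015, 0.014], [0, 0, 0]],
  [1, [0, 0, 0], [0, 0, 0]],
  [1, [0, 0, 0], [0, 0, 0]],
  [1, [0, 0, 0], [0, 0, 0]],
  [1, [0, 0, 0], [0, 0, 0]],
  [1, [0, 0, 0], [0, 0, 0]],
])

```text
time: 3.53
eef_pos: [0.6006, 0.1249, 0.283]
tcp_rot: [1.0, 0.009, 0.001, 0.0]
contact_force: [-0.2, -0.3, 0.0]
opening: 0.999
finger_force: 0.0
```

Run:
```python
from h import *
import pickle
s=get_state();print(s['eef_pos'],s['tcp_rot'])
im=read_camera("wrist")[:,:,::-1];cv2.imwrite("pics/w3.png",im);pickle.dump(s,open("w3.pkl","wb"))
```

```text
[0.60060477 0.12492929 0.28302084] [9.99956203e-01 9.27300915e-03 1.26454919e-03 6.02306183e-05]
```

Call:
move_arm([
  [1, [0, 0.02, 0], [0, 0, 0]],
  [1, [0, 0.02, 0], [0, 0, 0]],
  [1, [0, 0.02, 0], [0, 0, 0]],
  [1, [0, 0.02, 0], [0, 0, 0]],
  [1, [0, 0.02, 0], [0, 0, 0]],
  [1, [0, 0.02, 0], [0, 0, 0]],
  [1, [0, 0, 0], [0, 0, 0]],
  [1, [0, 0, 0], [0, 0, 0]],
  [1, [0, 0, 0], [0, 0, 0]],
  [1, [0, 0, 0], [0, 0, 0]],
])

```text
time: 4.42
eef_pos: [0.6029, 0.0068, 0.2818]
tcp_rot: [1.0, 0.01, 0.0, -0.0]
contact_force: [-0.6, 0.4, 0.2]
opening: 0.998
finger_force: 0.0
```

Run:
```python
from h import *
import pickle
s=get_state();print(s['eef_pos'],s['tcp_rot'])
im=read_camera("wrist")[:,:,::-1];cv2.imwrite("pics/w4.png",im);pickle.dump(s,open("w4.pkl","wb"))
a=cv2.imread("pics/w3.png");rows=[]
for n,x in((a,140),(im,10)):
    c=cv2.resize(np.ascontiguousarray(n[20:180,x:x+400]),None,fx=2,fy=1.85,interpolation=cv2.INTER_CUBIC)
    for i in range(0,400,40): cv2.putText(c,str(x+i),(2*i,10),0,.35,(0,0,255)); cv2.line(c,(2*i,12),(2*i,18),(0,0,255))
    for i in range(0,160,20): cv2.putText(c,str(20+i),(0,int(1.85*i)+4),0,.35,(0,0,255))
    rows.append(c)
cv2.imwrite("pics/m34.png",np.vstack(rows))
```

```text
[0.60287232 0.0067524  0.28175673] [ 9.99946992e-01  1.02899784e-02  3.37359710e-04 -1.28812805e-04]
```

View pics/m34.png

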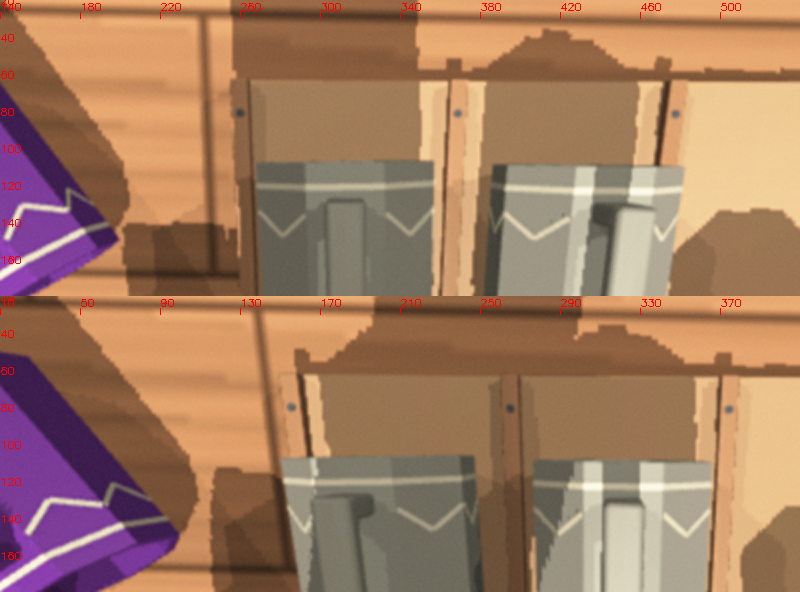

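The montage shows strap A's far end at (346,202) in the upper picture and (333,203) in the lower. Strap B's far end is at (636,208) and (624,207), and the far nails run along rows 113 and 112.

Run:
```python
from h import *
import pickle
C=[cam('wrist',pickle.load(open(f"w{i}.pkl","rb"))) for i in(3,4)]
q=lambda p,x0:(x0+(p[0]+.5)/2-.5,20+(p[1]+.5)/1.85-.5)
T=lambda n,a,b:print(n,*[np.round(np.array(v)*1000,1) for v in tri([ray(C[0],q(a,140)),ray(C[1],q(b,10))])])
T("Afar",(346,201),(333,202));T("Bfar",(636,208),(624,207))
T("p1",(240,113),(291,112));T("p2",(458,114),(510,112));T("p3",(676,114),(729,113))
T("Arimbackleft",(257,163),(282,161)); T("Brimright",(684,168),(712,166))
# longitudinal slope: strap A in w3 bottom of crop vs top
T("Amid",(345,285),(345,285)) 
T("Bmid",(628,285),(624,285))
```

```text
Afar [648.1 128.7 129.6] [0.4 0.4]
Bfar [648.    2.9 131.1] [0.2 0.2]
p1 [692.8 190.3  23.6] [0.2 0.2]
p2 [695.   66.5  23.8] [0.3 0.3]
p3 [697.1 -57.3  24.1] [0.1 0.1]
Arimbackleft [664.5 174.3  75.1] [0.2 0.2]
Brimright [666.1 -42.2  75.1] [0.4 0.4]
Amid [607.5 128.5 125.7] [0.1 0.1]
Bmid [611.2   1.9 132. ] [0. 0.]
```

Call:
move_arm([
  [0.5, [0.0065, -0.03, 0.02], [0, 0, 0]],
  [0.5, [0.0065, -0.03, 0.02], [0, 0, 0]],
  [0.5, [0.0065, -0.03, 0.02], [0, 0, 0]],
  [0.5, [0.0065, -0.0306, 0.02], [0, 0, 0]],
  [0.5, [0, 0, 0.02], [0, 0, 0]],
  [0.5, [0, 0, 0.02], [0, 0, 0]],
  [0.5, [0, 0, 0.02], [0, 0, 0]],
  [0.5, [0, 0, 0], [0, 0, 0]],
  [0.5, [0, 0, 0], [0, 0, 0]],
  [0.5, [0, 0, 0], [0, 0, 0]],
], grip_force=15)

```text
time: 5.3
eef_pos: [0.6273, 0.1275, 0.1427]
tcp_rot: [1.0, 0.01, 0.001, -0.0]
contact_force: [-0.8, -0.1, 0.6]
opening: 0.5
finger_force: 0.0
```

Call:
move_arm([
  [0.5, [0, 0, 0.015], [0, 0, 0]],
  [0.5, [0, 0, 0.016], [0, 0, 0]],
  [0.4, [0, 0, 0], [0, 0, 0]],
  [0.32, [0, 0, 0], [0, 0, 0]],
  [0.26, [0, 0, 0], [0, 0, 0]],
  [0.23, [0, 0, 0], [0, 0, 0]],
  [0.21, [0, 0, 0], [0, 0, 0]],
  [0.2, [0, 0, 0], [0, 0, 0]],
  [0.2, [0, 0, 0], [0, 0, 0]],
  [0.2, [0, 0, 0], [0, 0, 0]],
], grip_force=15)

```text
time: 6.13
eef_pos: [0.6279, 0.1274, 0.1125]
tcp_rot: [1.0, 0.01, 0.002, -0.0]
contact_force: [-0.6, 1.8, 6.5]
opening: 0.206
finger_force: 20.4
```

Run:
```python
from h import *
s=get_state();print({k:np.round(v,3).tolist() for k,v in s.items()})
im=read_camera("wrist")[:,:,::-1];cv2.imwrite("pics/g1.png",im)
```

```text
{'time': 6.133, 'qpos': [0.042, 0.328, 1.754, 0.001, 1.056, 1.593], 'dq': [0.0, 0.001, -0.002, 0.001, 0.003, -0.001], 'joint_efforts': [-1.14, -35.588, -23.606, -0.379, -0.039, -0.005], 'eef_pos': [0.628, 0.127, 0.112], 'tcp_rot': [1.0, 0.01, 0.002, -0.0], 'contact_force': [-0.58, 1.754, 6.519], 'wrist_torque': [0.283, 0.033, -0.004], 'finger_force': 20.386, 'opening': 0.206}
```

View pics/g1.png

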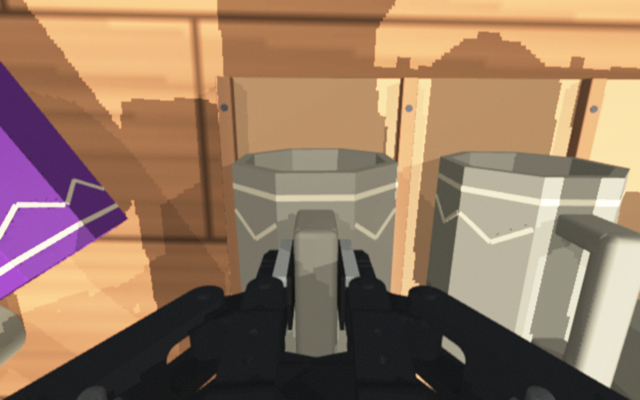

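The pads straddle the strap at (317,290), but finger force reads 20.4 N, just over the limit, so I'm easing it off now.

Call:
move_arm([
  [0.207, [0, 0, 0], [0, 0, 0]],
  [0.207, [0, 0, 0], [0, 0, 0]],
  [0.207, [0, 0, 0], [0, 0, 0]],
  [0.207, [0, 0, 0], [0, 0, 0]],
  [0.207, [0, 0, 0], [0, 0, 0]],
  [0.207, [0, 0, 0], [0, 0, 0]],
  [0.207, [0, 0, 0], [0, 0, 0]],
  [0.207, [0, 0, 0], [0, 0, 0]],
  [0.207, [0, 0, 0], [0, 0, 0]],
  [0.207, [0, 0, 0], [0, 0, 0]],
], grip_force=8)

```text
time: 7.02
eef_pos: [0.6279, 0.1274, 0.1124]
tcp_rot: [1.0, 0.01, 0.002, -0.0]
contact_force: [0.2, 1.9, 5.9]
opening: 0.207
finger_force: 13.5
```

```bash
cat > plan.py <<'E'
from h import *
import pickle
def rows(E0,E1,y,gt,n,tilt,start,Rb,offs=.017):
    """tankard tips about edge E (x,z); gt=(116,z) grasp in tankard; returns rows in tool axes"""
    th=np.linspace(0,1,n+1); out=[];p=np.array(start);Rm=Rb
    acc=[]
    def pose(u):
        a=u*np.pi/2;E=np.array(E0)+(np.array(E1)-E0)*u
        gx=gt[1]*np.cos(a)-gt[0]*np.sin(a); gz=gt[1]*np.sin(a)+gt[0]*np.cos(a)
        Rt=Rb*R.from_rotvec([0,tilt*u,0])
        g=np.array([E[0]+gx,y[0]+(y[1]-y[0])*u,E[1]+gz]); return g+offs*Rt.apply([0,0,1]),Rt
    P0,_=pose(0);d=np.array(start)-P0
    print("start mismatch",np.round(d*1000,1))
    for u in th[1:]:
        P,Rt=pose(u); s=np.round(Rm.inv().apply(P-p),4)
        p=p+Rm.apply(s); Rm=Rt; out.append(s)
    return out,p,Rm
E
python3 - <<'E'
from plan import *
S=[(get_state())]+[pickle.load(open(f"w{i}.pkl","rb")) for i in(1,2,3,4)]
A=[];b=[]
for s in S:
    q=s['qpos'];r=np.hypot(*s['eef_pos'][:2]);z=s['eef_pos'][2];t=q[1];u=q[1]+q[2]
    A+=[[np.sin(t),np.cos(t),np.sin(u),np.cos(u),1,0],[np.cos(t),-np.sin(t),np.cos(u),-np.sin(u),0,1]];b+=[r,z]
x,res,rk,_=np.linalg.lstsq(np.array(A),np.array(b),rcond=None);print(np.round(x,3),res,rk)
s=S[0]; Rb=R.from_quat(s['tcp_rot']);print(s['qpos'],Rb.as_matrix().round(4).tolist())
o,p,Rm=rows((.5415,.012),(.546,.012),(.1275,.1257),(.116,.0864),40,0.3,s['eef_pos'],Rb)
print(p,Rm.as_quat());
for i in range(0,40,10): print([v.tolist() for v in o[i:i+10]])
E
```

```text
[ 0.436 -0.001  0.572  0.015  0.009 -0.008] [1.47065845e-07] 6
[4.18361799e-02 3.27641896e-01 1.75424082e+00 6.74210512e-04
 1.05613774e+00 1.59262045e+00] [[0.9998, 0.0197, 0.0035], [0.0197, -0.9998, 0.0007], [0.0036, -0.0007, -1.0]]
start mismatch [-0.  -0.1  1.4]
[0.43503603 0.12584401 0.08218583] [ 0.9884562   0.00967758  0.15118656 -0.00181703]
[[-0.0044, -0.0001, -0.0019], [-0.0044, -0.0001, -0.0031], [-0.0046, -0.0, -0.0031], [-0.0047, -0.0001, -0.0028], [-0.0047, -0.0, -0.0027], [-0.0048, -0.0001, -0.0026], [-0.005, -0.0001, -0.0024], [-0.0049, -0.0, -0.0022], [-0.0051, -0.0001, -0.002], [-0.0051, -0.0, -0.0019]]
[[-0.0052, -0.0001, -0.0017], [-0.0052, -0.0001, -0.0015], [-0.0053, -0.0, -0.0014], [-0.0053, -0.0001, -0.0012], [-0.0054, -0.0001, -0.001], [-0.0053, -0.0, -0.0008], [-0.0054, -0.0001, -0.0006], [-0.0055, -0.0, -0.0005], [-0.0054, -0.0001, -0.0003], [-0.0054, -0.0001, -0.0001]]
[[-0.0055, -0.0, 0.0001], [-0.0054, -0.0001, 0.0003], [-0.0054, -0.0001, 0.0004], [-0.0054, -0.0, 0.0006], [-0.0054, -0.0001, 0.0008], [-0.0054, -0.0, 0.001], [-0.0053, -0.0001, 0.0012], [-0.0053, -0.0, 0.0013], [-0.0053, -0.0001, 0.0015], [-0.0051, -0.0, 0.0017]]
[[-0.0052, -0.0001, 0.0019], [-0.0051, -0.0, 0.002], [-0.005, -0.0001, 0.0022], [-0.0049, -0.0, 0.0024], [-0.0049, -0.0, 0.0025], [-0.0048, -0.0001, 0.0027], [-0.0046, -0.0, 0.0028], [-0.0047, -0.0, 0.0031], [-0.0045, -0.0, 0.0031], [-0.0044, -0.0001, 0.0033]]
```

Run:
```python
from plan import *
s=get_state(); Rb=R.from_quat(s['tcp_rot'])
o,p,Rm=rows((.5415,.0125),(.546,.0135),(.1275,.1257),(.116,.0864),40,0.2,s['eef_pos'],Rb)
print(p,Rm.as_quat());
for i in range(0,40,10): print([v.tolist() for v in o[i:i+10]])
```

```text
start mismatch [-0.  -0.1  0.9]
[0.4334684  0.12581247 0.08321589] [ 0.99477707  0.0097563   0.10159539 -0.00133108]
[[-0.0044, -0.0001, -0.0024], [-0.0045, -0.0001, -0.0032], [-0.0046, -0.0, -0.003], [-0.0048, -0.0001, -0.0029], [-0.0048, -0.0, -0.0026], [-0.0049, -0.0001, -0.0025], [-0.005, -0.0001, -0.0024], [-0.0051, -0.0, -0.0021], [-0.0051, -0.0001, -0.002], [-0.0052, -0.0, -0.0018]]
[[-0.0053, -0.0001, -0.0016], [-0.0053, -0.0001, -0.0014], [-0.0053, -0.0, -0.0012], [-0.0054, -0.0001, -0.001], [-0.0054, -0.0001, -0.0009], [-0.0055, -0.0, -0.0006], [-0.0054, -0.0001, -0.0004], [-0.0055, -0.0001, -0.0003], [-0.0055, -0.0, -0.0], [-0.0055, -0.0001, 0.0001]]
[[-0.0054, -0.0, 0.0003], [-0.0055, -0.0001, 0.0006], [-0.0054, -0.0001, 0.0007], [-0.0054, -0.0, 0.0009], [-0.0054, -0.0001, 0.0011], [-0.0053, -0.0, 0.0013], [-0.0053, -0.0001, 0.0015], [-0.0052, -0.0, 0.0017], [-0.0052, -0.0001, 0.0018], [-0.0051, -0.0, 0.0021]]
[[-0.005, -0.0001, 0.0022], [-0.0049, -0.0, 0.0024], [-0.0049, -0.0001, 0.0026], [-0.0048, -0.0, 0.0027], [-0.0046, -0.0, 0.003], [-0.0046, -0.0001, 0.003], [-0.0045, -0.0, 0.0033], [-0.0043, -0.0, 0.0034], [-0.0042, -0.0, 0.0035], [-0.0041, -0.0001, 0.0038]]
```

Call:
move_arm([
  [0.207, [-0.0044, 0, -0.0024], [0, 0.005, 0]],
  [0.207, [-0.0045, 0, -0.0032], [0, 0.005, 0]],
  [0.207, [-0.0046, 0, -0.003], [0, 0.005, 0]],
  [0.207, [-0.0048, 0, -0.0029], [0, 0.005, 0]],
  [0.207, [-0.0048, 0, -0.0026], [0, 0.005, 0]],
  [0.207, [-0.0049, 0, -0.0025], [0, 0.005, 0]],
  [0.207, [-0.005, 0, -0.0024], [0, 0.005, 0]],
  [0.207, [-0.0051, 0, -0.0021], [0, 0.005, 0]],
  [0.207, [-0.0051, -0.0001, -0.002], [0, 0.005, 0]],
  [0.207, [-0.0052, 0, -0.0018], [0, 0.005, 0]],
])

```text
time: 7.85
eef_pos: [0.5769, 0.1261, 0.1342]
tcp_rot: [1.0, 0.01, 0.025, -0.0]
contact_force: [3.9, 0.6, 3.5]
opening: 0.208
finger_force: 13.2
```

Run:
```python
from h import *
s=get_state();print(s['eef_pos'],s['finger_force'],s['contact_force'],s['qpos'])
for n,c in(("scene",(slice(150,300),slice(280,440))),("wrist",(slice(0,400),slice(0,640)))):
    im=read_camera(n)[:,:,::-1][c]
    cv2.imwrite(f"pics/l1{n}.png",im)
a=cv2.imread("pics/l1scene.png");b=cv2.imread("pics/l1wrist.png")
cv2.imwrite("pics/l1.png",np.hstack([cv2.resize(a,(400,375)),cv2.resize(b,(400,375))]))
```

```text
[0.57691807 0.1261066  0.13417727] 13.221663683652878 [3.86480799 0.60494756 3.48483238] [ 4.40825697e-02  1.75649557e-01  1.89670427e+00 -1.59972217e-03
  1.01940706e+00  1.59575244e+00]
```

View pics/l1.png

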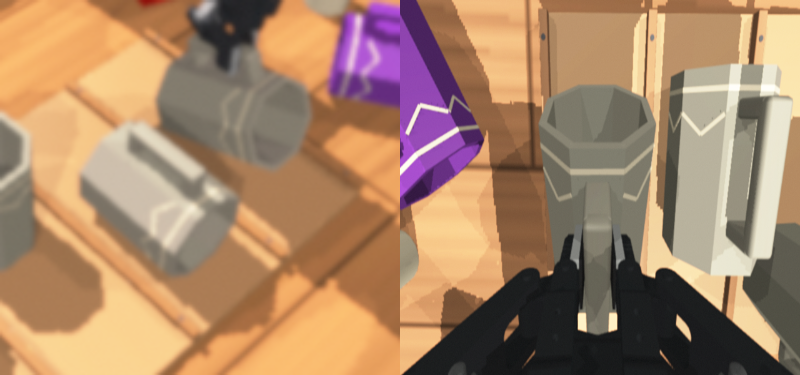

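The scene half shows tankard A lifted about 22° at (235,110), and the wrist half shows its strap still between the pads at (597,260). It's pivoting as planned, so I'll continue.

Call:
move_arm([
  [0.207, [-0.0053, 0, -0.0016], [0, 0.005, 0]],
  [0.207, [-0.0053, 0, -0.0014], [0, 0.005, 0]],
  [0.207, [-0.0053, 0, -0.0012], [0, 0.005, 0]],
  [0.207, [-0.0054, 0, -0.001], [0, 0.005, 0]],
  [0.207, [-0.0054, 0, -0.0009], [0, 0.005, 0]],
  [0.207, [-0.0055, 0, -0.0006], [0, 0.005, 0]],
  [0.207, [-0.0054, 0, -0.0004], [0, 0.005, 0]],
  [0.207, [-0.0055, 0, -0.0003], [0, 0.005, 0]],
  [0.207, [-0.0055, 0, 0], [0, 0.005, 0]],
  [0.207, [-0.0055, 0, 0.0001], [0, 0.005, 0]],
])

```text
time: 8.78
eef_pos: [0.5219, 0.125, 0.1364]
tcp_rot: [0.999, 0.01, 0.049, -0.0]
contact_force: [2.1, 1.0, -3.3]
opening: 0.206
finger_force: 13.1
```

Call:
move_arm([
  [0.207, [-0.0054, 0, 0.0003], [0, 0.005, 0]],
  [0.207, [-0.0055, 0, 0.0006], [0, 0.005, 0]],
  [0.207, [-0.0054, 0, 0.0007], [0, 0.005, 0]],
  [0.207, [-0.0054, 0, 0.0009], [0, 0.005, 0]],
  [0.207, [-0.0054, 0, 0.0011], [0, 0.005, 0]],
  [0.207, [-0.0053, 0, 0.0013], [0, 0.005, 0]],
  [0.207, [-0.0053, 0, 0.0015], [0, 0.005, 0]],
  [0.207, [-0.0052, 0, 0.0017], [0, 0.005, 0]],
  [0.207, [-0.0052, 0, 0.0018], [0, 0.005, 0]],
  [0.207, [-0.0051, 0, 0.0021], [0, 0.005, 0]],
])

```text
time: 9.62
eef_pos: [0.4719, 0.1241, 0.1195]
tcp_rot: [0.997, 0.01, 0.076, -0.001]
contact_force: [-0.9, 0.3, 2.8]
opening: 0.208
finger_force: 14.9
```

Call:
move_arm([
  [0.207, [-0.005, 0, 0.0022], [0, 0.005, 0]],
  [0.207, [-0.0049, 0, 0.0024], [0, 0.005, 0]],
  [0.207, [-0.0049, 0, 0.0026], [0, 0.005, 0]],
  [0.207, [-0.0048, 0, 0.0027], [0, 0.005, 0]],
  [0.207, [-0.0046, 0, 0.003], [0, 0.005, 0]],
  [0.207, [-0.0046, 0, 0.003], [0, 0.005, 0]],
  [0.207, [-0.0045, 0, 0.0033], [0, 0.005, 0]],
  [0.207, [-0.0043, 0, 0.0034], [0, 0.005, 0]],
  [0.207, [0, 0, 0], [0, 0, 0]],
  [0.207, [0, 0, 0], [0, 0, 0]],
])

```text
time: 10.45
eef_pos: [0.4369, 0.1234, 0.0891]
tcp_rot: [0.996, 0.01, 0.092, -0.001]
contact_force: [-4.0, 0.3, 0.8]
opening: 0.206
finger_force: 17.0
```

Run:
```python
from h import *
s=get_state();print(s['eef_pos'],s['finger_force'],s['contact_force'],s['qpos'])
a=read_camera("scene")[120:290,280:450,::-1];b=read_camera("wrist")[:,:,::-1]
cv2.imwrite("pics/l2.png",np.hstack([cv2.resize(np.ascontiguousarray(a),(400,400),interpolation=cv2.INTER_CUBIC),cv2.resize(np.ascontiguousarray(b[:,120:520]),(400,400))]))
```

```text
[0.43685917 0.12338115 0.08906052] 17.009783685207367 [-3.96132502  0.27790465  0.80697476] [ 0.05475998 -0.1362616   2.3175905  -0.00925185  0.77522814  1.61170662]
```

View pics/l2.png

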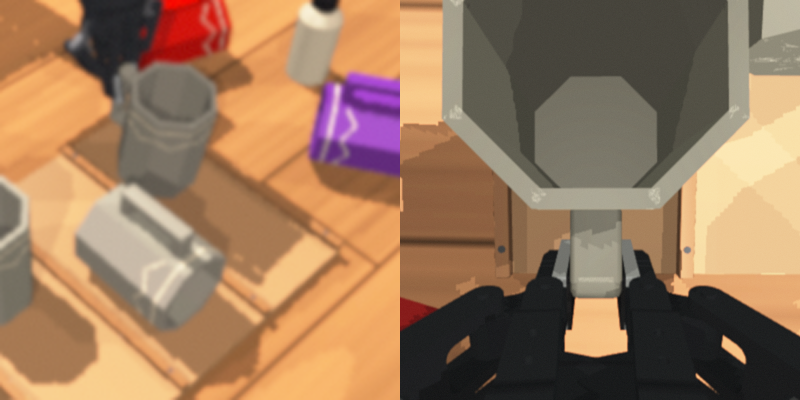

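Tankard A is nearly upright, leaning slightly, and the strap is held at (597,245). I'll ease it down the last few millimetres and loosen the grip a little.

Call:
move_arm([
  [0.209, [-0.0007, 0, 0.0009], [0, 0, 0]],
  [0.209, [-0.0007, 0, 0.0009], [0, 0, 0]],
  [0.209, [-0.0007, 0, 0.0009], [0, 0, 0]],
  [0.209, [-0.0007, 0, 0.0009], [0, 0, 0]],
  [0.209, [-0.0007, 0, 0.0009], [0, 0, 0]],
  [0.209, [-0.0007, 0, 0.0009], [0, 0, 0]],
  [0.209, [0, 0, 0], [0, 0, 0]],
  [0.209, [0, 0, 0], [0, 0, 0]],
  [0.209, [0, 0, 0], [0, 0, 0]],
  [0.209, [0, 0, 0], [0, 0, 0]],
])

```text
time: 11.38
eef_pos: [0.435, 0.1234, 0.0844]
tcp_rot: [0.996, 0.01, 0.093, -0.001]
contact_force: [-8.2, -0.1, 5.9]
opening: 0.208
finger_force: 8.8
```

```bash
cat > rim.py <<'E'
from h import *
def rim(save=None):
    s=get_state();im=read_camera("wrist");c=cam('wrist',s)
    if save: cv2.imwrite(save,im[:,:,::-1])
    return s,im,c
E
python3 - <<'E'
from rim import *
s,im,c=rim("pics/l3.png");print(s['eef_pos'],s['finger_force'],s['contact_force'],s['wrist_torque'])
# sight: project expected upright rim near/far edges for tilt 0 and tilt .1 ; compare with rim rows in centre column
for a in(0,.05,.1):
    ct,st=np.cos(a),np.sin(a)
    g=np.array(s['eef_pos'])-.017*R.from_quat(s['tcp_rot']).apply([0,0,1])
    for dx,dz in((26,38),(32,38)):
        print(a,proj(c,g+np.array([dx*ct+dz*st,0,dz*ct-dx*st])/1000).round(1))
col=cv2.cvtColor(im,cv2.COLOR_RGB2GRAY)[:,330:350].mean(1)
print(col[120:260].round().astype(int).tolist())
E
```

```text
[0.43497231 0.12339278 0.08440132] 8.825451242209965 [-8.22637963 -0.13067431  5.86078184] [0.02037679 1.09297732 0.03353422]
0 [320.  230.5]
0 [320.4 210.6]
0.05 [320.  223.6]
0.05 [320.4 203.8]
0.1 [320.1 217. ]
0.1 [320.5 197.5]
[119, 119, 119, 119, 120, 119, 120, 120, 120, 120, 121, 120, 121, 121, 121, 121, 121, 121, 121, 121, 121, 121, 121, 122, 122, 122, 122, 122, 122, 122, 122, 123, 123, 123, 122, 123, 123, 122, 122, 122, 122, 123, 123, 123, 123, 123, 123, 123, 123, 123, 123, 123, 123, 123, 124, 124, 123, 123, 124, 124, 124, 124, 124, 123, 124, 124, 123, 121, 118, 116, 113, 111, 108, 103, 94, 108, 145, 164, 167, 166, 166, 166, 166, 166, 166, 166, 166, 166, 166, 165, 165, 165, 165, 165, 166, 165, 157, 139, 126, 123, 124, 123, 123, 124, 124, 124, 123, 123, 123, 123, 124, 129, 134, 138, 141, 141, 141, 140, 140, 136, 133, 133, 133, 133, 133, 133, 133, 133, 133, 132, 132, 133, 132, 133, 133, 135, 135, 135, 135, 134]
```

Call:
move_arm([
  [0.208, [-0.001, 0, 0.0002], [0, 0, 0]],
  [0.208, [-0.001, 0, 0.0002], [0, 0, 0]],
  [0.208, [-0.001, 0, 0.0002], [0, 0, 0]],
  [0.208, [-0.001, 0, 0.0002], [0, 0, 0]],
  [0.208, [-0.001, 0, 0.0002], [0, 0, 0]],
  [0.208, [0, 0, 0], [0, 0, 0]],
  [0.208, [0, 0, 0], [0, 0, 0]],
  [0.208, [0, 0, 0], [0, 0, 0]],
  [0.208, [0, 0, 0], [0, 0, 0]],
  [0.208, [0, 0, 0], [0, 0, 0]],
])

```text
time: 12.27
eef_pos: [0.4312, 0.1232, 0.0826]
tcp_rot: [0.995, 0.01, 0.095, -0.001]
contact_force: [0.2, -0.5, -4.0]
opening: 0.209
finger_force: 7.5
```

```bash
cat >> rim.py <<'E'
def near_edge(c,im):
    """near rim flat: bright band; gives corners via width at its outer line, depth from known 37.3 mm"""
    g=cv2.cvtColor(im,cv2.COLOR_RGB2GRAY).astype(float)
    col=g[:,330:350].mean(1); d=np.diff(col)
    up=150+np.argmax(d[150:240]); lo=up+5+np.argmin(d[up+5:up+40]); 
    return up+.5,lo+.5
E
cat > st.py <<'E'
from rim import *
s,im,c=rim("pics/now.png")
print(np.round(s['eef_pos'],4),round(float(s['finger_force']),1),np.round(s['contact_force'],1),np.round(s['wrist_torque'],2),near_edge(c,im))
g=np.array(s['eef_pos'])-.017*R.from_quat(s['tcp_rot']).apply([0,0,1]);print("grasp",g.round(4))
for dz in(38,46):
  for a in(0,.05,.1):
    ct,st=np.cos(a),np.sin(a)
    print(dz,a,[proj(c,g+np.array([dx*ct+dz*st,0,dz*ct-dx*st])/1000).round(1)[1] for dx in(32,26)])
E
python3 st.py
```

```text
[0.4312 0.1232 0.0826] 7.5 [ 0.2 -0.5 -4. ] [ 0.04 -0.17  0.04] (np.float64(197.5), np.float64(218.5))
grasp [0.4279 0.1232 0.0993]
38 0 [np.float64(210.2), np.float64(230.1)]
38 0.05 [np.float64(203.4), np.float64(223.2)]
38 0.1 [np.float64(197.1), np.float64(216.6)]
46 0 [np.float64(213.8), np.float64(235.4)]
46 0.05 [np.float64(204.9), np.float64(226.4)]
46 0.1 [np.float64(196.6), np.float64(217.8)]
```

Call:
move_arm([
  [0.207, [0, 0, 0], [0, 0, 0]],
  [0.207, [0.0016, 0, 0.0002], [0, 0, 0]],
  [0.207, [0.0016, 0, 0.0002], [0, 0, 0]],
  [0.207, [0.0016, 0, 0.0002], [0, 0, 0]],
  [0.207, [0.0016, 0, 0.0002], [0, 0, 0]],
  [0.207, [0.0016, 0, 0.0002], [0, 0, 0]],
  [0.207, [0, 0, 0], [0, 0, 0]],
  [0.207, [0, 0, 0], [0, 0, 0]],
  [0.207, [0, 0, 0], [0, 0, 0]],
  [0.207, [0, 0, 0], [0, 0, 0]],
])

```text
time: 13.15
eef_pos: [0.4373, 0.1235, 0.0824]
tcp_rot: [0.996, 0.01, 0.092, -0.001]
contact_force: [-5.6, -0.2, 2.2]
opening: 0.211
finger_force: 9.7
```

```bash
python3 st.py
```

```text
[0.4373 0.1235 0.0824] 9.7 [-5.6 -0.2  2.2] [-0.04  0.82  0.03] (np.float64(198.5), np.float64(219.5))
grasp [0.4342 0.1234 0.0991]
38 0 [np.float64(210.9), np.float64(230.8)]
38 0.05 [np.float64(204.1), np.float64(223.9)]
38 0.1 [np.float64(197.7), np.float64(217.3)]
46 0 [np.float64(214.7), np.float64(236.3)]
46 0.05 [np.float64(205.8), np.float64(227.3)]
46 0.1 [np.float64(197.5), np.float64(218.7)]
```

Call:
move_arm([
  [0.207, [-0.0007, 0, 0.001], [0, 0, 0]],
  [0.207, [-0.0007, 0, 0.001], [0, 0, 0]],
  [0.207, [-0.0007, 0, 0.001], [0, 0, 0]],
  [0.207, [-0.0007, 0, 0.001], [0, 0, 0]],
  [0.207, [-0.0007, 0, 0.001], [0, 0, 0]],
  [0.207, [-0.0007, 0, 0.001], [0, 0, 0]],
  [0.207, [-0.0007, 0, 0.001], [0, 0, 0]],
  [0.207, [0, 0, 0], [0, 0, 0]],
  [0.207, [0, 0, 0], [0, 0, 0]],
  [0.207, [0, 0, 0], [0, 0, 0]],
])

```text
time: 14.03
eef_pos: [0.4344, 0.1235, 0.0756]
tcp_rot: [0.996, 0.01, 0.093, -0.001]
contact_force: [-8.6, -0.2, 7.8]
opening: 0.211
finger_force: 10.9
```

```bash
python3 st.py
```

```text
[0.4344 0.1235 0.0756] 10.9 [-8.6 -0.2  7.8] [-0.11  1.09 -0.02] (np.float64(209.5), np.float64(231.5))
grasp [0.4312 0.1234 0.0924]
38 0 [np.float64(210.8), np.float64(230.7)]
38 0.05 [np.float64(204.0), np.float64(223.8)]
38 0.1 [np.float64(197.6), np.float64(217.2)]
46 0 [np.float64(214.6), np.float64(236.2)]
46 0.05 [np.float64(205.7), np.float64(227.2)]
46 0.1 [np.float64(197.4), np.float64(218.6)]
```

Call:
move_arm([
  [0.207, [-0.0006, 0, 0.0003], [0, 0, 0]],
  [0.207, [-0.0006, 0, 0.0003], [0, 0, 0]],
  [0.207, [-0.0006, 0, 0.0003], [0, 0, 0]],
  [0.207, [-0.0006, 0, 0.0003], [0, 0, 0]],
  [0.207, [-0.0006, 0, 0.0003], [0, 0, 0]],
  [0.207, [0, 0, 0], [0, 0, 0]],
  [0.207, [0, 0, 0], [0, 0, 0]],
  [0.207, [0, 0, 0], [0, 0, 0]],
  [0.207, [0, 0, 0], [0, 0, 0]],
  [0.207, [0, 0, 0], [0, 0, 0]],
])

```text
time: 14.92
eef_pos: [0.4346, 0.1235, 0.0755]
tcp_rot: [0.995, 0.01, 0.096, -0.001]
contact_force: [-4.3, -0.9, 9.4]
opening: 0.21
finger_force: 10.9
```

```bash
python3 st.py
```

```text
[0.4346 0.1235 0.0755] 10.9 [-4.3 -0.9  9.4] [-0.03  0.56 -0.01] (np.float64(208.5), np.float64(230.5))
grasp [0.4313 0.1234 0.0922]
38 0 [np.float64(209.8), np.float64(229.7)]
38 0.05 [np.float64(203.1), np.float64(222.8)]
38 0.1 [np.float64(196.8), np.float64(216.3)]
46 0 [np.float64(213.3), np.float64(234.9)]
46 0.05 [np.float64(204.5), np.float64(225.9)]
46 0.1 [np.float64(196.2), np.float64(217.4)]
```

Call:
move_arm([
  [0.207, [-0.0005, 0, -0.001], [0, 0, 0]],
  [0.207, [-0.0005, 0, -0.001], [0, 0, 0]],
  [0.207, [-0.0005, 0, -0.001], [0, 0, 0]],
  [0.207, [0, 0, -0.0005], [0, 0, 0]],
  [0.207, [0, 0, 0], [0, 0, 0]],
  [0.207, [0, 0, 0], [0, 0, 0]],
  [0.207, [0, 0, 0], [0, 0, 0]],
  [0.207, [0, 0, 0], [0, 0, 0]],
  [0.207, [0, 0, 0], [0, 0, 0]],
  [0.207, [0, 0, 0], [0, 0, 0]],
])

```text
time: 15.8
eef_pos: [0.4303, 0.1232, 0.076]
tcp_rot: [0.995, 0.01, 0.094, -0.001]
contact_force: [0.1, 0.6, -3.2]
opening: 0.208
finger_force: 9.2
```

```bash
python3 st.py
```

```text
[0.4303 0.1232 0.076 ] 9.2 [ 0.1  0.6 -3.2] [-0.06  0.19  0.01] (np.float64(208.5), np.float64(230.5))
grasp [0.4271 0.1232 0.0927]
38 0 [np.float64(210.4), np.float64(230.3)]
38 0.05 [np.float64(203.6), np.float64(223.4)]
38 0.1 [np.float64(197.3), np.float64(216.8)]
46 0 [np.float64(214.1), np.float64(235.7)]
46 0.05 [np.float64(205.2), np.float64(226.7)]
46 0.1 [np.float64(196.9), np.float64(218.1)]
```

Call:
move_arm([
  [0.207, [0.001, 0, 0.0008], [0, 0, 0]],
  [0.207, [0.001, 0, 0.0008], [0, 0, 0]],
  [0.207, [0.0005, 0, 0.0008], [0, 0, 0]],
  [0.207, [0, 0, 0.001], [0, 0, 0]],
  [0.207, [0, 0, 0.001], [0, 0, 0]],
  [0.207, [0, 0, 0], [0, 0, 0]],
  [0.207, [0, 0, 0], [0, 0, 0]],
  [0.207, [0, 0, 0], [0, 0, 0]],
  [0.207, [0, 0, 0], [0, 0, 0]],
  [0.207, [0, 0, 0], [0, 0, 0]],
])

```text
time: 16.68
eef_pos: [0.4337, 0.1235, 0.0739]
tcp_rot: [0.996, 0.01, 0.094, -0.001]
contact_force: [-8.8, -0.5, 11.8]
opening: 0.209
finger_force: 11.5
```

```bash
python3 st.py
python3 - <<'E'
from h import *
im=cv2.imread("pics/now.png");g=cv2.cvtColor(im,cv2.COLOR_BGR2GRAY)
# near flat: row-lines; find outer corners: scan rows for bright band extents
for r in range(110,236,6):
    b=np.where((g[r]>150)&(im[r].max(1).astype(int)-im[r].min(1)<45))[0]
    if len(b): 
        sp=np.split(b,np.where(np.diff(b)>3)[0]+1); print(r,[(int(k[0]),int(k[-1])) for k in sp if len(k)>3])
E
```

```text
[0.4337 0.1235 0.0739] 11.5 [-8.8 -0.5 11.8] [-0.09  1.25 -0.04] (np.float64(218.5), np.float64(240.5))
grasp [0.4305 0.1234 0.0906]
38 0 [np.float64(210.6), np.float64(230.5)]
38 0.05 [np.float64(203.8), np.float64(223.6)]
38 0.1 [np.float64(197.4), np.float64(217.0)]
46 0 [np.float64(214.3), np.float64(235.9)]
46 0.05 [np.float64(205.5), np.float64(226.9)]
46 0.1 [np.float64(197.1), np.float64(218.3)]
110 [(148, 168), (464, 484)]
116 [(148, 169), (463, 484)]
122 [(148, 169), (463, 484)]
128 [(148, 169), (463, 483)]
134 [(149, 170), (463, 483)]
140 [(149, 175), (458, 483)]
146 [(152, 181), (452, 480)]
152 [(158, 187), (446, 474)]
158 [(164, 193), (439, 468)]
164 [(171, 200), (433, 461)]
170 [(177, 206), (427, 455)]
176 [(183, 212), (421, 449)]
182 [(189, 218), (414, 443)]
188 [(195, 224), (408, 437)]
194 [(202, 230), (402, 431)]
200 [(208, 237), (396, 424)]
206 [(214, 243), (390, 418)]
212 [(220, 249), (384, 412)]
218 [(226, 255), (378, 406)]
224 [(232, 400)]
230 [(239, 393)]
```

```bash
cat > pnp.py <<'E'
from h import *
def edge_fit(g,im):
    m=(g>150)&(im.max(2).astype(int)-im.min(2)<45)
    L=[];Rr=[];
    col=g[:,330:350].mean(1).astype(float);d=np.diff(col);up=150+np.argmax(d[150:250]);lo=up+5+np.argmin(d[up+5:up+40])+.5
    # side verticals from rows 90-130; slants between
    V=[[],[]];S=[[],[]]
    for r in range(60,int(lo)-8,3):
        b=np.where(m[r,100:540])[0]+100
        if len(b)<6: continue
        V[0].append((r,b[0]-.5));V[1].append((r,b[-1]+.5))
    return V,lo
def pose(s,im):
    g=cv2.cvtColor(im,cv2.COLOR_BGR2GRAY);V,lo=edge_fit(g,im);c=cam('wrist',s);pts=[]
    for k in(0,1):
        a=np.array(V[k]);sl=a[a[:,0]>lo-75];ve=a[(a[:,0]<lo-105)&(a[:,0]>lo-140)]
        p=np.polyfit(sl[:,0],sl[:,1],1);q=np.polyfit(ve[:,0],ve[:,1],1)
        r=(q[1]-p[1])/(p[0]-q[0]);pts+=[(np.polyval(p,r),r),(np.polyval(p,lo),lo)]
    obj=np.array([[-63.64,45,124],[-90,18.64,124],[-63.64,-45,124],[-90,-18.64,124]])/1000
    ok,rv,tv,err=cv2.solvePnPGeneric(obj,np.array(pts),c[0],None,flags=cv2.SOLVEPNP_IPPE)
    out=[]
    for a,t in zip(rv,tv):
        Rw=c[1]@cv2.Rodrigues(a)[0];O=c[1]@t[:,0]+c[2];out.append((O,Rw))
        print("origin mm",(O*1000).round(1),"axis z",Rw[:,2].round(3),"axis x",Rw[:,0].round(3))
    print("pts",np.round(pts,1).tolist(),err.ravel())
if __name__=="__main__":
    s=get_state();pose(s,read_camera("wrist")[:,:,::-1].copy());print(np.round(s['eef_pos'],4),np.round(s['contact_force'],1))
E
python3 pnp.py
```

```text
origin mm [540.8 139.3  11.5] axis z [ 0.037 -0.12   0.992] axis x [ 0.999  0.014 -0.035]
origin mm [531.3 111.5   7.1] axis z [0.111 0.13  0.985] axis x [ 0.993  0.014 -0.113]
pts [[148.8, 143.1], [248.7, 240.5], [482.8, 143.9], [382.8, 240.5]] [3.22220149 3.9249654 ]
[0.4337 0.1234 0.0739] [-10.1  -2.1  10.6]
```

Call:
move_arm([
  [0.207, [-0.0009, 0, -0.0009], [0, 0, 0]],
  [0.207, [-0.0008, 0, -0.0009], [0, 0, 0]],
  [0.209, [0, 0, 0], [0, 0, 0]],
  [0.212, [0, 0, 0], [0, 0, 0]],
  [0.216, [0, 0, 0], [0, 0, 0]],
  [0.22, [0, 0, 0], [0, 0, 0]],
  [0.23, [0, 0, 0], [0, 0, 0]],
  [0.26, [0, 0, 0], [0, 0, 0]],
  [0.3, [0, 0, 0], [0, 0, 0]],
  [0.36, [0, 0, 0], [0, 0, 0]],
])

```text
time: 17.62
eef_pos: [0.4321, 0.1233, 0.074]
tcp_rot: [0.995, 0.01, 0.095, -0.001]
contact_force: [-0.0, 0.4, -0.2]
opening: 0.363
finger_force: 0.0
```

```bash
python3 st.py|head -2; python3 pnp.py
```

```text
[0.4321 0.1233 0.074 ] 0.0 [-0.   0.4 -0.2] [ 0.01  0.13 -0.02] (np.float64(218.5), np.float64(240.5))
grasp [0.4289 0.1232 0.0907]
origin mm [541.1 139.7  12.8] axis z [ 0.02  -0.126  0.992] axis x [ 1.     0.011 -0.019]
origin mm [528.1 110.5   6.7] axis z [0.122 0.136 0.983] axis x [ 0.992  0.01  -0.125]
pts [[148.5, 142.8], [248.4, 240.5], [481.8, 144.5], [382.4, 240.5]] [3.10149409 4.33592267]
[0.4321 0.1233 0.074 ] [-0.   0.6 -0.4]
```

Call:
move_arm([
  [0.36, [0, 0, -0.015], [0, 0, 0]],
  [0.36, [0, 0, -0.03], [0, 0, 0]],
  [0.36, [0, 0, -0.03], [0, 0, 0]],
  [0.36, [0, 0, -0.035], [0, 0, 0]],
  [0.5, [0, 0, -0.035], [0, -0.06, 0]],
  [0.5, [0.01, 0, -0.035], [0, -0.06, 0]],
  [0.5, [0.02, 0, -0.035], [0, -0.07, 0]],
  [0.5, [0.03, 0, -0.03], [0, 0, 0]],
  [0.5, [0.02, 0.02, 0], [0, 0, 0]],
  [0.5, [0, 0, 0], [0, 0, 0]],
])

```text
time: 18.55
eef_pos: [0.4812, 0.1022, 0.3206]
tcp_rot: [1.0, 0.009, 0.003, 0.001]
contact_force: [0.4, -1.4, -0.7]
opening: 0.503
finger_force: 0.0
```

```bash
cat > rimpos.py <<'E'
from h import *
import pickle
def run(name,pts):
    s=get_state();print(np.round(s['eef_pos'],4),np.round(s['tcp_rot'],4))
    im=read_camera("wrist")[:,:,::-1];cv2.imwrite(f"pics/{name}.png",im);c=cam('wrist',s);pickle.dump(s,open(name+".pkl","wb"))
    hsv=cv2.cvtColor(im.copy(),cv2.COLOR_BGR2HSV);m=((hsv[...,1]<60)&(hsv[...,2]>160)).astype(np.uint8)*255
    for n,(x,y) in pts.items():
        cs=[proj(c,[x+dx,y+dy,.136]) for dx in(.012,-.105) for dy in(.055,-.055)];cs=np.array(cs)
        x0,y0=np.maximum(cs.min(0).astype(int),0);x1,y1=np.maximum(cs.max(0).astype(int),0)
        mm=np.zeros_like(m);mm[y0:y1,x0:x1]=m[y0:y1,x0:x1]
        k_,l,st,_=cv2.connectedComponentsWithStats(mm)
        if k_<2: print(n,"none");continue
        k=1+np.argmax(st[1:,4]);h=np.argwhere(l==k)[:,::-1]
        P=np.array([plane(c,p,.136)[:2] for p in h])*1000
        print(n,"x %.1f..%.1f y %.1f..%.1f mid %.1f"%(P[:,0].min(),P[:,0].max(),P[:,1].min(),P[:,1].max(),(P[:,1].min()+P[:,1].max())/2),st[k].tolist(),(x0,y0,x1,y1))
E
python3 -c "
from rimpos import *
run('v5',dict(A=(.545,.125),s1=(.547,-.1255),s2=(.556,-.241)))"
```

```text
[0.4812 0.1022 0.3206] [1.0e+00 9.0e-03 2.8e-03 8.0e-04]
A none
s1 x 442.5..546.3 y -171.4..-79.5 mid -125.5 [499, 113, 97, 104, 1973] (np.int64(482), np.int64(97), np.int64(617), np.int64(217))
s2 x 450.8..540.1 y -229.2..-195.2 mid -212.2 [615, 121, 25, 90, 761] (np.int64(595), np.int64(89), np.int64(741), np.int64(211))
```

Run:
```python
from h import *
import pickle
s=pickle.load(open("v5.pkl","rb"));c=cam('wrist',s);im=cv2.imread("pics/v5.png");g=cv2.cvtColor(im,cv2.COLOR_BGR2GRAY)
for x in(.55,.5,.455): print(proj(c,[x,.125,.136]).round(1), proj(c,[x,.17,.136]).round(1),proj(c,[x,.08,.136]).round(1))
u=int(proj(c,[.5,.125,.136])[0]);v=int(proj(c,[.5,.125,.136])[1])
print(u,"col",g[60:240,u].tolist()); print(v,"row",g[v,180:360].tolist())
```

```text
[292.8 103.7] [245.  102.8] [340.6 104.6]
[292.8 156.6] [247.  155.8] [338.6 157.4]
[292.9 200.6] [248.6 199.9] [337.  201.4]
292 col [139, 140, 137, 138, 139, 137, 137, 138, 138, 137, 138, 142, 138, 137, 138, 137, 140, 137, 138, 138, 138, 138, 139, 139, 138, 139, 137, 136, 136, 133, 133, 131, 134, 134, 132, 132, 132, 132, 134, 133, 133, 132, 133, 131, 134, 134, 134, 133, 131, 129, 135, 142, 139, 137, 135, 132, 135, 130, 117, 104, 101, 97, 98, 98, 97, 98, 97, 97, 97, 98, 98, 99, 97, 97, 96, 98, 97, 98, 95, 96, 95, 97, 95, 95, 96, 96, 96, 95, 96, 97, 99, 94, 96, 95, 97, 96, 94, 95, 96, 94, 95, 94, 94, 95, 94, 95, 94, 96, 96, 95, 95, 93, 94, 93, 83, 72, 67, 68, 68, 67, 66, 67, 65, 68, 68, 68, 68, 77, 88, 92, 92, 95, 93, 90, 93, 93, 99, 112, 127, 127, 131, 130, 121, 106, 97, 94, 99, 107, 113, 116, 118, 121, 126, 130, 128, 130, 128, 128, 128, 134, 135, 132, 125, 118, 109, 107, 111, 115, 113, 111, 110, 109, 111, 112, 109, 115, 138, 170, 184, 186]
156 row [186, 187, 185, 186, 186, 185, 186, 186, 187, 188, 188, 187, 189, 188, 189, 181, 141, 116, 114, 116, 117, 116, 117, 119, 115, 117, 116, 118, 118, 114, 106, 98, 98, 97, 95, 96, 97, 94, 94, 95, 96, 94, 94, 96, 97, 97, 97, 96, 95, 95, 98, 95, 95, 96, 97, 97, 96, 96, 95, 96, 97, 96, 96, 96, 98, 95, 102, 119, 131, 130, 131, 131, 126, 103, 85, 79, 82, 80, 80, 81, 81, 81, 77, 66, 61, 59, 59, 57, 63, 76, 92, 94, 95, 96, 94, 95, 95, 94, 94, 94, 95, 94, 94, 96, 96, 96, 96, 96, 95, 94, 97, 95, 94, 96, 96, 97, 94, 97, 95, 96, 96, 96, 96, 96, 96, 96, 96, 96, 96, 96, 94, 97, 95, 95, 95, 94, 94, 97, 99, 95, 95, 97, 96, 96, 96, 95, 98, 91, 74, 61, 61, 68, 90, 125, 136, 132, 131, 131, 148, 178, 167, 142, 180, 191, 190, 188, 188, 186, 190, 206, 212, 212, 212, 213, 212, 212, 213, 215, 218, 219]
```

Call:
move_arm([
  [0.5, [0.0289, 0.0205, 0.01], [0, -0.001, 0]],
  [0.5, [0.0289, 0.0205, 0.01], [0, -0.001, 0]],
  [0.5, [0.0289, 0.0205, 0.01], [0, -0.001, 0]],
  [0.5, [0.0289, 0.0205, 0.01], [0, -0.001, 0]],
  [0.5, [0.0289, 0.0206, 0.01], [0, -0.001, 0]],
  [0.5, [0, 0, 0.035], [0, 0, 0]],
  [0.5, [0, 0, 0.035], [0, 0, 0]],
  [0.5, [0, 0, 0.035], [0, 0, 0]],
  [0.5, [0, 0, 0.025], [0, 0, 0]],
  [0.5, [0, 0, 0], [0, 0, 0]],
])

```text
time: 19.43
eef_pos: [0.6169, 0.0057, 0.1292]
tcp_rot: [1.0, 0.01, -0.01, -0.001]
contact_force: [-1.3, 0.6, -2.5]
opening: 0.496
finger_force: 0.0
```

Call:
move_arm([
  [0.45, [0, 0, 0], [0, 0, 0]],
  [0.4, [0, 0, 0], [0, 0, 0]],
  [0.4, [0, 0, 0], [0, 0, 0]],
  [0.4, [0.004, 0.001, 0.005], [0, 0, 0]],
  [0.4, [0.004, 0.001, 0.005], [0, 0, 0]],
  [0.4, [0, 0, 0.004], [0, 0, 0]],
  [0.4, [0, 0, 0], [0, 0, 0]],
  [0.4, [0, 0, 0], [0, 0, 0]],
  [0.4, [0, 0, 0], [0, 0, 0]],
  [0.4, [0, 0, 0], [0, 0, 0]],
])

```text
time: 20.27
eef_pos: [0.6311, 0.0026, 0.1239]
tcp_rot: [1.0, 0.01, -0.002, 0.0]
contact_force: [-0.8, 0.2, 0.8]
opening: 0.403
finger_force: 0.0
```

Run:
```python
from h import *
s=get_state();print(np.round(s['eef_pos'],4),np.round(s['tcp_rot'],4));c=cam('wrist',s)
im=read_camera("wrist")[:,:,::-1];cv2.imwrite("pics/b1.png",im);g=cv2.cvtColor(im.copy(),cv2.COLOR_BGR2GRAY)
for y in(.0113,.0023,-.0067):
  print(proj(c,[.63,y,.1325]).round(1),proj(c,[.648,y,.1325]).round(1))
u,v=proj(c,[.64,.0023,.1325]);print(u,v,g[int(v),int(u)-70:int(u)+70].tolist())
```

```text
[0.6311 0.0026 0.1239] [ 0.9999  0.0099 -0.0025  0.    ]
[297.5 267.3] [297.7 229.4]
[317.8 267.6] [318.7 229.7]
[338.1 268. ] [339.7 230.1]
318.28294766555337 246.90108521216237 [97, 99, 98, 99, 97, 98, 97, 98, 98, 98, 99, 101, 108, 110, 113, 110, 111, 114, 111, 113, 112, 113, 111, 93, 47, 21, 17, 19, 17, 23, 71, 140, 166, 193, 215, 223, 224, 224, 223, 224, 223, 225, 224, 224, 225, 224, 227, 219, 153, 100, 98, 104, 109, 147, 215, 231, 231, 230, 229, 229, 229, 230, 229, 230, 230, 230, 230, 231, 231, 231, 232, 232, 232, 232, 233, 233, 233, 233, 233, 234, 234, 234, 233, 229, 221, 206, 194, 175, 157, 199, 230, 232, 231, 232, 231, 231, 232, 232, 232, 231, 232, 232, 229, 213, 177, 94, 31, 15, 16, 18, 18, 44, 88, 110, 113, 112, 114, 113, 112, 112, 111, 110, 115, 134, 165, 177, 178, 177, 178, 176, 178, 175, 176, 176, 176, 176, 177, 179, 177, 176]
```

Call:
move_arm([
  [0.4, [-0.0015, 0, 0.006], [0, 0, 0]],
  [0.35, [-0.0015, 0, 0.005], [0, 0, 0]],
  [0.3, [0, 0, 0], [0, 0, 0]],
  [0.26, [0, 0, 0], [0, 0, 0]],
  [0.24, [0, 0, 0], [0, 0, 0]],
  [0.225, [0, 0, 0], [0, 0, 0]],
  [0.216, [0, 0, 0], [0, 0, 0]],
  [0.211, [0, 0, 0], [0, 0, 0]],
  [0.208, [0, 0, 0], [0, 0, 0]],
  [0.208, [0, 0, 0], [0, 0, 0]],
])

```text
time: 21.15
eef_pos: [0.6283, 0.0023, 0.1131]
tcp_rot: [1.0, 0.01, -0.002, 0.0]
contact_force: [-0.4, -0.4, 0.7]
opening: 0.206
finger_force: 6.7
```

Run:
```python
from plan import *
s=get_state(); Rb=R.from_quat(s['tcp_rot'])
o,p,Rm=rows((.5415,.0125),(.5425,.0125),(.0023,.0002),(.116,.0868),40,0.2,s['eef_pos'],Rb)
print(p,Rm.as_quat());
for i in range(0,40,10): print([v.tolist() for v in o[i:i+10]])
```

```text
start mismatch [0.  0.  1.6]
[4.29849835e-01 2.57328619e-04 8.26186489e-02] [ 9.95176202e-01  9.70152945e-03  9.76195335e-02 -7.95960668e-04]
[[-0.0046, -0.0, -0.0017], [-0.0046, -0.0, -0.0031], [-0.0047, -0.0001, -0.003], [-0.0049, -0.0, -0.0028], [-0.0049, -0.0001, -0.0026], [-0.005, -0.0, -0.0025], [-0.0051, -0.0001, -0.0023], [-0.0052, -0.0, -0.0021], [-0.0052, -0.0001, -0.0019], [-0.0054, -0.0, -0.0017]]
[[-0.0053, -0.0001, -0.0016], [-0.0054, -0.0, -0.0013], [-0.0055, -0.0001, -0.0012], [-0.0055, -0.0, -0.001], [-0.0055, -0.0001, -0.0008], [-0.0056, -0.0001, -0.0006], [-0.0055, -0.0, -0.0004], [-0.0056, -0.0001, -0.0002], [-0.0056, -0.0, 0.0], [-0.0056, -0.0001, 0.0002]]
[[-0.0055, -0.0, 0.0004], [-0.0056, -0.0001, 0.0006], [-0.0055, -0.0001, 0.0008], [-0.0055, -0.0, 0.0009], [-0.0055, -0.0001, 0.0012], [-0.0054, -0.0, 0.0013], [-0.0053, -0.0001, 0.0016], [-0.0054, -0.0, 0.0017], [-0.0052, -0.0001, 0.0019], [-0.0052, -0.0, 0.0021]]
[[-0.0051, -0.0, 0.0023], [-0.005, -0.0001, 0.0024], [-0.005, -0.0, 0.0026], [-0.0048, -0.0001, 0.0028], [-0.0048, 0.0, 0.003], [-0.0046, -0.0, 0.0031], [-0.0045, -0.0, 0.0033], [-0.0045, -0.0001, 0.0034], [-0.0043, 0.0, 0.0036], [-0.0041, -0.0, 0.0038]]
```

Call:
move_arm([
  [0.205, [-0.0046, 0, -0.0021], [0, 0.005, 0]],
  [0.205, [-0.0046, 0, -0.0031], [0, 0.005, 0]],
  [0.205, [-0.0047, -0.0001, -0.003], [0, 0.005, 0]],
  [0.205, [-0.0049, 0, -0.0028], [0, 0.005, 0]],
  [0.205, [-0.0049, -0.0001, -0.0026], [0, 0.005, 0]],
  [0.205, [-0.005, 0, -0.0025], [0, 0.005, 0]],
  [0.205, [-0.0051, -0.0001, -0.0023], [0, 0.005, 0]],
  [0.205, [-0.0052, 0, -0.0021], [0, 0.005, 0]],
  [0.205, [-0.0052, -0.0001, -0.0019], [0, 0.005, 0]],
  [0.205, [-0.0054, 0, -0.0017], [0, 0.005, 0]],
])

```text
time: 21.98
eef_pos: [0.5775, 0.0019, 0.1362]
tcp_rot: [1.0, 0.01, 0.023, -0.0]
contact_force: [1.3, 0.2, -0.5]
opening: 0.209
finger_force: 11.5
```

Call:
move_arm([
  [0.205, [-0.0053, -0.0001, -0.0016], [0, 0.005, 0]],
  [0.205, [-0.0054, 0, -0.0013], [0, 0.005, 0]],
  [0.205, [-0.0055, -0.0001, -0.0012], [0, 0.005, 0]],
  [0.205, [-0.0055, 0, -0.001], [0, 0.005, 0]],
  [0.205, [-0.0055, -0.0001, -0.0008], [0, 0.005, 0]],
  [0.205, [-0.0056, 0, -0.0006], [0, 0.005, 0]],
  [0.205, [-0.0055, -0.0001, -0.0004], [0, 0.005, 0]],
  [0.205, [-0.0056, 0, -0.0002], [0, 0.005, 0]],
  [0.205, [-0.0056, -0.0001, 0], [0, 0.005, 0]],
  [0.205, [-0.0056, 0, 0.0002], [0, 0.005, 0]],
])

```text
time: 22.82
eef_pos: [0.522, 0.0014, 0.139]
tcp_rot: [0.999, 0.01, 0.048, -0.0]
contact_force: [0.5, -0.2, -0.6]
opening: 0.211
finger_force: 11.9
```

Call:
move_arm([
  [0.205, [-0.0055, 0, 0.0004], [0, 0.005, 0]],
  [0.205, [-0.0056, -0.0001, 0.0006], [0, 0.005, 0]],
  [0.205, [-0.0055, 0, 0.0008], [0, 0.005, 0]],
  [0.205, [-0.0055, -0.0001, 0.0009], [0, 0.005, 0]],
  [0.205, [-0.0055, 0, 0.0012], [0, 0.005, 0]],
  [0.205, [-0.0054, -0.0001, 0.0013], [0, 0.005, 0]],
  [0.205, [-0.0053, 0, 0.0016], [0, 0.005, 0]],
  [0.205, [-0.0054, -0.0001, 0.0017], [0, 0.005, 0]],
  [0.205, [-0.0052, 0, 0.0019], [0, 0.005, 0]],
  [0.205, [-0.0052, 0, 0.0021], [0, 0.005, 0]],
])

```text
time: 23.65
eef_pos: [0.4701, 0.0007, 0.1204]
tcp_rot: [0.997, 0.01, 0.073, -0.001]
contact_force: [-1.0, -1.1, 3.1]
opening: 0.209
finger_force: 14.0
```

Call:
move_arm([
  [0.206, [-0.0051, 0, 0.0023], [0, 0.005, 0]],
  [0.206, [-0.005, -0.0001, 0.0024], [0, 0.005, 0]],
  [0.206, [-0.005, 0, 0.0026], [0, 0.005, 0]],
  [0.206, [-0.0048, -0.0001, 0.0028], [0, 0.005, 0]],
  [0.207, [-0.0048, 0, 0.003], [0, 0.005, 0]],
  [0.207, [-0.0046, 0, 0.0031], [0, 0.005, 0]],
  [0.207, [-0.0045, 0, 0.0033], [0, 0.005, 0]],
  [0.207, [0, 0, 0], [0, 0, 0]],
  [0.207, [0, 0, 0], [0, 0, 0]],
  [0.207, [0, 0, 0], [0, 0, 0]],
])

```text
time: 24.48
eef_pos: [0.439, 0.0006, 0.0947]
tcp_rot: [0.996, 0.01, 0.088, -0.001]
contact_force: [-2.9, -1.3, -0.4]
opening: 0.2
finger_force: 16.2
```

```bash
sed -i 's/in(38,46)/in(38,44,50)/' st.py; python3 st.py
python3 - <<'E'
import cv2;im=cv2.imread("pics/now.png");g=cv2.cvtColor(im,cv2.COLOR_BGR2GRAY)
print(g[150:260,340].tolist())
E
```

```text
[0.439  0.0006 0.0947] 16.2 [-2.9 -1.3 -0.4] [-0.22  0.82 -0.09] (np.float64(206.5), np.float64(239.5))
grasp [0.436  0.0005 0.1114]
38 0 [np.float64(212.2), np.float64(232.1)]
38 0.05 [np.float64(205.3), np.float64(225.1)]
38 0.1 [np.float64(198.8), np.float64(218.4)]
44 0 [np.float64(215.3), np.float64(236.4)]
44 0.05 [np.float64(206.8), np.float64(227.9)]
44 0.1 [np.float64(198.9), np.float64(219.7)]
50 0 [np.float64(218.8), np.float64(241.3)]
50 0.05 [np.float64(208.6), np.float64(231.0)]
50 0.1 [np.float64(199.0), np.float64(221.2)]
[130, 130, 129, 131, 130, 133, 132, 131, 130, 132, 133, 131, 132, 130, 130, 132, 131, 133, 133, 130, 132, 132, 134, 132, 132, 133, 132, 133, 132, 131, 131, 138, 156, 175, 181, 182, 181, 183, 182, 181, 182, 183, 183, 182, 181, 182, 182, 182, 182, 183, 182, 175, 150, 142, 137, 114, 102, 105, 104, 104, 103, 104, 105, 103, 104, 108, 127, 140, 143, 144, 144, 143, 143, 143, 142, 143, 142, 142, 143, 146, 146, 146, 147, 145, 146, 146, 148, 148, 147, 146, 145, 145, 144, 145, 144, 142, 143, 144, 145, 144, 143, 145, 144, 140, 142, 139, 139, 141, 139, 141]
```

Call:
move_arm([
  [0.207, [0.0015, 0, 0.0002], [0, 0, 0]],
  [0.207, [0.0015, 0, 0.0002], [0, 0, 0]],
  [0.207, [0.0015, 0, 0.0002], [0, 0, 0]],
  [0.207, [0.0015, 0, 0.0002], [0, 0, 0]],
  [0.207, [0.0015, 0, 0.0002], [0, 0, 0]],
  [0.207, [0.0015, 0, 0.0002], [0, 0, 0]],
  [0.207, [0.0015, 0, 0.0002], [0, 0, 0]],
  [0.207, [0, 0, 0], [0, 0, 0]],
  [0.207, [0, 0, 0], [0, 0, 0]],
  [0.207, [0, 0, 0], [0, 0, 0]],
])

```text
time: 25.37
eef_pos: [0.4513, 0.0005, 0.0964]
tcp_rot: [0.996, 0.01, 0.091, -0.001]
contact_force: [-0.4, 0.5, -3.7]
opening: 0.213
finger_force: 15.3
```

```bash
cat > st2.py <<'E'
from rim import *
s,im,c=rim("pics/now.png");g=cv2.cvtColor(im,cv2.COLOR_RGB2GRAY)[:,336:346].mean(1)
print(np.round(s['eef_pos'],4),"F",round(float(s['finger_force']),1),"op",round(float(s['opening']),3),np.round(s['contact_force'],1))
m=g>165; r=np.where(m[150:260])[0]+150; print("rim rows",r[:1],r[-1:],len(r))
gp=np.array(s['eef_pos'])-.017*R.from_quat(s['tcp_rot']).apply([0,0,1])
# solve tilt from inner+outer rim rows & grasp height: z_t=(gz-12-116 sin a)/cos a
for a in np.arange(-.02,.24,.02):
    zt=(gp[2]*1000-12-116*np.sin(a))/np.cos(a);dz=124-zt;ct,st=np.cos(a),np.sin(a)
    print("a %.2f zt %.1f E %.1f rows"%(a,zt,gp[0]*1000+116*ct-zt*st),[float(proj(c,gp+np.array([dx*ct+dz*st,0,dz*ct-dx*st])/1000).round(1)[1]) for dx in(32,26)])
E
python3 st2.py
```

```text
[0.4513 0.0005 0.0964] F 15.3 op 0.213 [-0.4  0.5 -3.7]
rim rows [181] [239] 47
a -0.02 zt 103.5 E 566.3 rows [206.1, 223.1]
a 0.00 zt 101.1 E 564.2 rows [205.4, 222.8]
a 0.02 zt 98.8 E 562.2 rows [204.6, 222.2]
a 0.04 zt 96.6 E 560.3 rows [203.4, 221.4]
a 0.06 zt 94.3 E 558.4 rows [202.0, 220.2]
a 0.08 zt 92.1 E 556.5 rows [200.2, 218.8]
a 0.10 zt 90.0 E 554.7 rows [198.2, 217.1]
a 0.12 zt 87.9 E 552.9 rows [195.9, 215.1]
a 0.14 zt 85.8 E 551.1 rows [193.3, 212.7]
a 0.16 zt 83.7 E 549.4 rows [190.5, 210.1]
a 0.18 zt 81.7 E 547.7 rows [187.3, 207.2]
a 0.20 zt 79.7 E 546.1 rows [183.8, 203.9]
a 0.22 zt 77.7 E 544.5 rows [180.0, 200.3]
```

Call:
move_arm([
  [0.207, [-0.0014, 0, 0.0011], [0, 0, 0]],
  [0.207, [-0.0014, 0, 0.0011], [0, 0, 0]],
  [0.207, [-0.0014, 0, 0.0011], [0, 0, 0]],
  [0.207, [-0.0014, 0, 0.0011], [0, 0, 0]],
  [0.207, [-0.0014, 0, 0.0011], [0, 0, 0]],
  [0.207, [-0.0014, 0, 0.0011], [0, 0, 0]],
  [0.207, [-0.0014, 0, 0.0012], [0, 0, 0]],
  [0.207, [-0.0014, 0, 0.0012], [0, 0, 0]],
  [0.207, [0, 0, 0], [0, 0, 0]],
  [0.207, [0, 0, 0], [0, 0, 0]],
])

```text
time: 26.25
eef_pos: [0.4412, 0.0004, 0.0851]
tcp_rot: [0.996, 0.01, 0.09, -0.001]
contact_force: [-0.6, -0.5, 0.3]
opening: 0.211
finger_force: 16.2
```

```bash
python3 st2.py
```

```text
[4.412e-01 4.000e-04 8.510e-02] F 16.2 op 0.211 [-0.6 -0.5  0.3]
rim rows [194] [238] 36
a -0.02 zt 92.2 E 556.0 rows [211.3, 230.1]
a 0.00 zt 89.9 E 554.2 rows [210.0, 229.2]
a 0.02 zt 87.6 E 552.4 rows [208.4, 227.9]
a 0.04 zt 85.3 E 550.6 rows [206.4, 226.4]
a 0.06 zt 83.1 E 549.0 rows [204.1, 224.4]
a 0.08 zt 80.9 E 547.3 rows [201.4, 222.2]
a 0.10 zt 78.7 E 545.7 rows [198.4, 219.5]
a 0.12 zt 76.5 E 544.2 rows [195.0, 216.5]
a 0.14 zt 74.4 E 542.6 rows [191.3, 213.1]
a 0.16 zt 72.3 E 541.1 rows [187.2, 209.3]
a 0.18 zt 70.2 E 539.7 rows [182.7, 205.1]
a 0.20 zt 68.2 E 538.3 rows [177.8, 200.5]
a 0.22 zt 66.1 E 536.9 rows [172.6, 195.5]
```

Call:
move_arm([
  [0.208, [-0.0011, 0, 0.0012], [0, 0, 0]],
  [0.208, [-0.0011, 0, 0.0012], [0, 0, 0]],
  [0.208, [-0.0011, 0, 0.0012], [0, 0, 0]],
  [0.208, [-0.0011, 0, 0.0012], [0, 0, 0]],
  [0.208, [-0.0011, 0, 0.0012], [0, 0, 0]],
  [0.208, [-0.0011, 0, 0.0012], [0, 0, 0]],
  [0.208, [-0.0011, 0, 0.0012], [0, 0, 0]],
  [0.208, [-0.0011, 0, 0.0012], [0, 0, 0]],
  [0.208, [0, 0, 0], [0, 0, 0]],
  [0.208, [0, 0, 0], [0, 0, 0]],
])

```text
time: 27.13
eef_pos: [0.4368, 0.0003, 0.0777]
tcp_rot: [0.996, 0.01, 0.092, -0.001]
contact_force: [-7.5, 2.6, 18.0]
opening: 0.211
finger_force: 14.6
```

```bash
python3 st2.py
```

```text
[4.368e-01 3.000e-04 7.770e-02] F 14.6 op 0.211 [-7.5  2.6 18. ]
rim rows [205] [238] 24
a -0.02 zt 84.7 E 551.4 rows [214.6, 234.8]
a 0.00 zt 82.4 E 549.7 rows [212.7, 233.3]
a 0.02 zt 80.1 E 548.1 rows [210.5, 231.5]
a 0.04 zt 77.8 E 546.5 rows [207.8, 229.4]
a 0.06 zt 75.6 E 544.9 rows [204.8, 226.8]
a 0.08 zt 73.4 E 543.4 rows [201.3, 223.8]
a 0.10 zt 71.2 E 542.0 rows [197.4, 220.3]
a 0.12 zt 69.0 E 540.6 rows [193.1, 216.4]
a 0.14 zt 66.9 E 539.2 rows [188.4, 212.1]
a 0.16 zt 64.7 E 537.9 rows [183.3, 207.3]
a 0.18 zt 62.6 E 536.6 rows [177.7, 202.1]
a 0.20 zt 60.6 E 535.3 rows [171.6, 196.3]
a 0.22 zt 58.5 E 534.1 rows [165.1, 190.1]
```

Call:
move_arm([
  [0.208, [-0.001, 0, 0], [0, 0, 0]],
  [0.208, [-0.001, 0, 0], [0, 0, 0]],
  [0.208, [-0.001, 0, 0], [0, 0, 0]],
  [0.208, [-0.001, 0, 0], [0, 0, 0]],
  [0.208, [0, 0, 0], [0, 0, 0]],
  [0.208, [0, 0, 0], [0, 0, 0]],
  [0.208, [0, 0, 0], [0, 0, 0]],
  [0.208, [0, 0, 0], [0, 0, 0]],
  [0.208, [0, 0, 0], [0, 0, 0]],
  [0.208, [0, 0, 0], [0, 0, 0]],
])

```text
time: 28.02
eef_pos: [0.4344, -0.0001, 0.0767]
tcp_rot: [0.995, 0.009, 0.095, -0.001]
contact_force: [1.9, 2.9, 7.1]
opening: 0.21
finger_force: 13.2
```

```bash
python3 st2.py|head -8
```

```text
[ 4.344e-01 -1.000e-04  7.670e-02] F 13.2 op 0.21 [1.9 2.9 7.1]
rim rows [207] [238] 25
a -0.02 zt 83.7 E 548.8 rows [214.3, 234.7]
a 0.00 zt 81.4 E 547.2 rows [212.3, 233.1]
a 0.02 zt 79.1 E 545.6 rows [209.9, 231.2]
a 0.04 zt 76.8 E 544.0 rows [207.1, 228.9]
a 0.06 zt 74.6 E 542.5 rows [203.9, 226.2]
a 0.08 zt 72.4 E 541.0 rows [200.3, 223.0]
```

Call:
move_arm([
  [0.208, [0, 0, 0.0008], [0, 0, 0]],
  [0.208, [0, 0, 0.0008], [0, 0, 0]],
  [0.208, [0, 0, 0.0008], [0, 0, 0]],
  [0.208, [0, 0, 0.0008], [0, 0, 0]],
  [0.208, [0, 0, 0.0008], [0, 0, 0]],
  [0.208, [0, 0, 0], [0, 0, 0]],
  [0.208, [0, 0, 0], [0, 0, 0]],
  [0.208, [0, 0, 0], [0, 0, 0]],
  [0.208, [0, 0, 0], [0, 0, 0]],
  [0.208, [0, 0, 0], [0, 0, 0]],
])

```text
time: 28.9
eef_pos: [0.4361, -0.0001, 0.0749]
tcp_rot: [0.995, 0.01, 0.095, -0.001]
contact_force: [-5.7, 4.0, 21.0]
opening: 0.211
finger_force: 15.2
```

```bash
python3 st2.py|head -8
```

```text
[ 4.361e-01 -1.000e-04  7.490e-02] F 15.2 op 0.211 [-5.7  4.  21. ]
rim rows [209] [228] 20
a -0.02 zt 82.0 E 550.5 rows [215.2, 235.9]
a 0.00 zt 79.6 E 548.8 rows [213.0, 234.3]
a 0.02 zt 77.3 E 547.3 rows [210.5, 232.2]
a 0.04 zt 75.0 E 545.7 rows [207.5, 229.7]
a 0.06 zt 72.8 E 544.3 rows [204.1, 226.8]
a 0.08 zt 70.6 E 542.8 rows [200.3, 223.4]
```

Run:
```python
from h import *
s=get_state();print(s['wrist_torque'],s['joint_efforts'])
a=read_camera("scene")[110:290,230:410,::-1];b=read_camera("wrist")[:,:,::-1];cv2.imwrite("pics/b5.png",b);cv2.imwrite("pics/b5s.png",read_camera("scene")[:,:,::-1])
cv2.imwrite("pics/b5v.png",np.hstack([cv2.resize(np.ascontiguousarray(a),(400,400),interpolation=cv2.INTER_CUBIC),np.ascontiguousarray(b[:,120:520])]))
```

```text
[0.87631813 0.2695782  0.16479886] [-1.86393164e+00 -1.01819015e+01 -1.79967248e+01 -6.11823499e-01
 -1.05346240e+00  2.57348001e-03]
```

View pics/b5v.png

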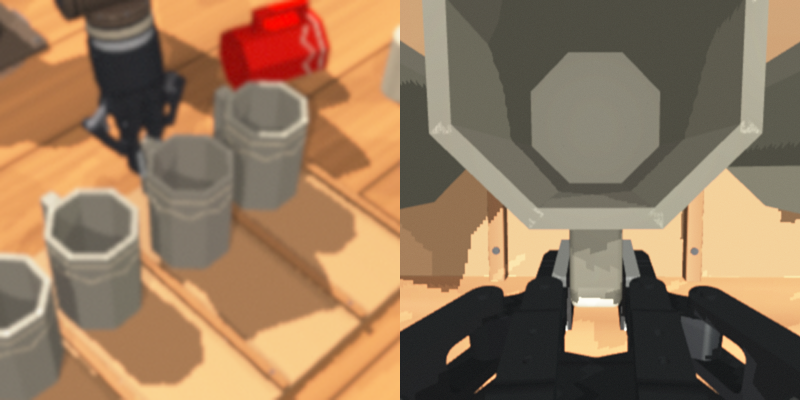

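The left half shows tankard B upright at (190,200), level with its neighbours and tankard A behind it. The right half shows the strap between the pads at (597,260). I'll take the pressure off and open slowly.

Call:
move_arm([
  [0.208, [-0.0004, 0, -0.0012], [0, 0, 0]],
  [0.208, [-0.0004, 0, -0.0012], [0, 0, 0]],
  [0.208, [0, 0, -0.0012], [0, 0, 0]],
  [0.209, [0, 0, 0], [0, 0, 0]],
  [0.211, [0, 0, 0], [0, 0, 0]],
  [0.213, [0, 0, 0], [0, 0, 0]],
  [0.215, [0, 0, 0], [0, 0, 0]],
  [0.217, [0, 0, 0], [0, 0, 0]],
  [0.219, [0, 0, 0], [0, 0, 0]],
  [0.221, [0, 0, 0], [0, 0, 0]],
])

```text
time: 29.93
eef_pos: [0.4291, 0.0003, 0.0725]
tcp_rot: [0.996, 0.01, 0.089, -0.001]
contact_force: [0.2, -0.0, 0.1]
opening: 0.218
finger_force: 0.0
```

```bash
python3 st2.py|head -8
```

```text
[4.291e-01 3.000e-04 7.250e-02] F 0.0 op 0.218 [ 0.2 -0.   0.1]
rim rows [189] [208] 20
a -0.02 zt 79.5 E 543.7 rows [218.7, 240.0]
a 0.00 zt 77.2 E 542.1 rows [216.5, 238.2]
a 0.02 zt 74.9 E 540.6 rows [213.8, 236.1]
a 0.04 zt 72.6 E 539.1 rows [210.7, 233.5]
a 0.06 zt 70.4 E 537.7 rows [207.1, 230.5]
a 0.08 zt 68.2 E 536.3 rows [203.1, 227.0]
```

Call:
move_arm([
  [0.26, [0, 0, 0], [0, 0, 0]],
  [0.32, [0, 0, 0], [0, 0, 0]],
  [0.36, [0, 0, -0.01], [0, 0, 0]],
  [0.36, [0, 0, -0.03], [0, 0, 0]],
  [0.36, [0, 0, -0.035], [0, 0, 0]],
  [0.36, [0, 0, -0.035], [0, 0, 0]],
  [0.36, [0, 0, -0.035], [0, -0.06, 0]],
  [0.36, [0.01, 0, -0.035], [0, -0.06, 0]],
  [0.36, [0.02, 0, -0.035], [0, -0.06, 0]],
  [0.36, [0.02, 0, -0.03], [0, 0, 0]],
])

```text
time: 30.82
eef_pos: [0.4488, 0.0004, 0.3212]
tcp_rot: [1.0, 0.01, 0.001, 0.0]
contact_force: [0.9, 0.2, -0.6]
opening: 0.359
finger_force: 0.0
```

Call:
move_arm([
  [0.36, [0.02, 0, 0], [0, 0, 0]],
  [0.36, [0.02, 0, 0], [0, 0, 0]],
  [0.36, [0, 0, 0], [0, 0, 0]],
  [0.36, [0, 0, 0], [0, 0, 0]],
  [0.36, [0, 0, 0], [0, 0, 0]],
  [0.36, [0, 0, 0], [0, 0, 0]],
  [0.36, [0, 0, 0], [0, 0, 0]],
  [0.36, [0, 0, 0], [0, 0, 0]],
  [0.36, [0, 0, 0], [0, 0, 0]],
  [0.36, [0, 0, 0], [0, 0, 0]],
])

```text
time: 31.65
eef_pos: [0.4873, 0.0013, 0.3181]
tcp_rot: [1.0, 0.01, 0.0, 0.0]
contact_force: [-0.3, -0.3, 0.5]
opening: 0.363
finger_force: 0.0
```

Run:
```python
from h import *
import pickle
s=get_state();print(s['time'],np.round(s['eef_pos'],4),np.round(s['tcp_rot'],4));im=read_camera("wrist")[:,:,::-1].copy();cv2.imwrite("pics/f1.png",im);c=cam('wrist',s)
g=cv2.cvtColor(im,cv2.COLOR_BGR2GRAY).astype(int)
# sample brightness along world lines at z=.136: x line through centre, y line
for n,y,x in(("A",.1255,.5),("B",.0015,.5),("s1",-.1255,.502),("s2",-.241,.511)):
    for lab,pts in(("x",[(xx,y) for xx in np.arange(.56,.44,-.002)]),("y",[(x,y+d) for d in np.arange(.056,-.058,-.002)])):
        v=[]
        for p in pts:
            u,w=proj(c,[*p,.136]); v.append(int(g[int(round(w)),int(round(u))]) if 0<=u<639 and 0<=w<399 else -1)
        print(n,lab,v)
t=read_camera("top")[:,:,::-1];cv2.imwrite("pics/f1t.png",t)
```

```text
31.65 [0.4873 0.0013 0.3181] [1.0e+00 9.8e-03 2.0e-04 0.0e+00]
A x [143, 145, 144, 144, 143, 145, 143, 145, 150, 140, 141, 135, 73, 65, 64, 64, 64, 63, 62, 64, 65, 65, 63, 63, 61, 62, 64, 63, 65, 62, 63, 72, 70, 68, 71, 71, 70, 69, 74, 74, 95, 99, 98, 97, 99, 92, 93, 101, 99, 101, 118, 133, 138, 136, 108, 106, 107, 99, 118, 117, 110]
A y [120, 117, 106, 99, 99, 114, 215, 223, 218, 114, 86, 89, 89, 87, 89, 88, 87, 88, 86, 87, 88, 84, 65, 65, 64, 64, 65, 64, 63, 67, 75, 95, 100, 102, 100, 100, 99, 99, 101, 99, 99, 102, 100, 100, 101, 101, 101, 102, 133, 139, 141, 100, 118, 93, 92, 81, 63]
B x [149, 149, 150, 148, 131, 212, 230, 230, 200, 104, 106, 105, 105, 106, 104, 104, 105, 104, 103, 103, 102, 104, 103, 103, 104, 103, 102, 102, 101, 101, 102, 104, 101, 104, 103, 87, 72, 73, 74, 74, 73, 70, 83, 100, 101, 100, 98, 186, 236, 237, 224, 210, 215, 225, 232, 237, 240, 241, 242, 241, 241]
B y [179, 194, 193, 169, 177, 177, 145, 153, 195, 103, 87, 88, 77, 71, 70, 72, 72, 99, 102, 103, 102, 103, 104, 101, 102, 102, 102, 102, 102, 103, 101, 100, 102, 103, 103, 103, 100, 102, 101, 89, 72, 71, 7
[... 429 characters left out ...]
, 99, 100, 100, 99, 100, 100, 102, 93, 72, 70, 70, 71, 70, 66, 64, 63, 62, 64, 64, 66, 77, 76, 77, 75, 75, 78, 74, 75, 76, 75, 82, 210, 224, 222, 116, 63, 65, 69, 103, 93]
s2 x [221, 222, 223, 222, 223, 159, 106, 106, 107, 105, 106, 107, 107, 98, 67, 64, 65, 64, 64, 65, 64, 66, 65, 63, 66, 77, 76, 77, 78, 85, 87, 89, 88, 88, 89, 88, 89, 88, 89, 90, 88, 87, 86, 100, 194, 223, 222, 201, 181, 127, 147, 196, 204, 204, 205, 205, 205, 207, 208, 207, 205]
s2 y [78, 90, 114, 78, 77, 118, 222, 223, 213, 103, 84, 67, 64, 64, 63, 62, 64, 64, 63, 63, 65, 65, 65, 65, 65, 64, 64, 68, 73, 76, 77, 78, 76, 76, 78, 75, 77, 77, 80, 77, 78, 76, 76, 76, 78, 78, 75, 115, 220, 224, 214, 72, 75, 117, 149, 150, 152]
```

Both tankards measure upright and centred in their lanes. Their back edges are at x ≈ 545 and 550 mm, against 547 and 555 mm for the standing ones, which haven't moved. I'm handing in.

```bash
python3 -c "
from plant import *
print(sign_off())"
```

```text
the job is handed in; nothing more can be done
None
```

Both fallen tankards now stand upright in their lanes, in line with the others to within a few mm and handles towards the robot, and the job is handed in; grip stayed under 20 N except one brief 20.4 N reading on the first handle, which may count against it.

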